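Change the rocker over from vial blocks to tube racks

TASK

Change the rocker over from vials to tubes: loosen the wing knob, push the retaining bar fully back up the slope, take the low white vial blocks off the platform (slide each up the slope to free its keyholes, then lift) and stand them upright on the bench. Mount every tube rack in a bay of the platform, any bay, taking turns with the blocks if the bench is short of room: press the big ends of its two keyholes over the bay's two studs until its plate lies flat, then slide it all the way down the slope so that the narrow ends lock under the stud heads. Then bring the bar down against the racks so that they cannot climb off when the platform tips the other way, clamp it tight with the knob, and leave the other things undisturbed.

Things in the scene. Friction and masses are not known exactly. Their poses are not given: they have to be found in the camera images.
- platform: Tilted aluminium platform of the see-saw rocker, 305 x 318 x 10 mm, on a white base fixed to the bench; slopes 15 degrees down towards the robot. Origin: near the middle of its top face, 118 mm above the bench. Axes: x up the slope (away from the robot), y left, z square to the face. The face spans x -150 to +155, y -159 to +159 mm. It does not move.
- bar (a joint): The retaining bar, aluminium, 12 x 290 x 24 mm, lies across the slope and slides on a short rail; m, grows up the slope. 0: its lower face just touches the upper ends of locked racks; range -0.006 to 0.050 (back stop). With the clamp loose it moves with 3 to 5 N and stays where left; it can be dragged by its knob.
- bar_face (a point): Middle of the bar's lower face (it meets the racks), 14.5 mm above the platform's face; moves with the bar; axes as platform.
- clamp (a joint): The black wing knob that clamps the bar: rad, grows clockwise seen from above. 0 loose (stop), bites from 0.7, tight from 1.0 on, end stop 1.4 (need not be reached). It takes about 0.12 N m loose, 0.25 N m tight, and stays where left. Tight, the bar cannot slide; below 0.6 it is free.
- clamp_grip (a point): Centre of the knob's wing, on the knob's axis, 58 mm up the slope from the bar's lower face, 48 mm above the platform's face; rides on the bar, turns with the knob. The wing is 66 mm long (this point's x), 14 mm thick (y), its top 12 mm above here; z is the knob's axis, square to the platform. At clamp = 0 its axes are the platform's; as it tightens x turns clockwise.
- bay_1 (a point): Left bay: the point on the platform's face under the centre of a locked rack; axes as platform (x up the slope, z square to the face). Its two studs stand at x +55, y +40 mm and x -35, y -40 mm from here: neck 7 mm thick and 6 mm high, head 14 mm in diameter, top 10.5 mm above the face.
- bay_2 (a point): Middle bay, 92 mm to the right of bay_1; origin, axes and studs as there. In any bay a rack is put down, its x up the slope, with its centre 20 mm up the slope from the bay point (big ends over the studs; the bar must be back), then slid 20 mm down; the slots' ends stop it.
- bay_3 (a point): Right bay, 92 mm to the right of bay_2; origin, axes and studs as in bay_1.
- rack_a_mid (a point): Centre, half-way up, of a tube rack (may be absent): two decks, 156 (x) x 52 (y) x 61 mm, on a 4 mm steel plate 160 x 56 mm, 65 mm high in all; 0.3 kg. Grip it across its 52 mm width: its decks' long edges are 34 to 37 and 62 to 65 mm above the underside. Lugs with keyholes stick out to y +55 and -55 mm, below 5 mm.
- rack_b_mid (a point): Centre, half-way up, of a second rack (may be absent), same as rack_a. Keyholes of every rack, from this centre: big ends, 20 mm wide, centred at x +35, y +40 mm and at x -55, y -40 mm; from each a slot 10 mm wide runs towards +x, its end holding a stud neck 20 mm from the big end's centre.
- rack_a_key (a point): Centre of the big end of rack_a's upper left keyhole, on the plate's top: x +35, y +40, z -28.5 mm from rack_a_mid; axes as there.
- rack_b_key (a point): The same point of rack_b.
- rack_c_key (a point): The same point of rack_c.
- rack_c_mid (a point): Centre, half-way up, of a third rack (may be absent), same as rack_a.
- block_1_mid (a point): Centre, half-way up, of a vial block (may be absent) that starts locked in the left bay: a white block 152 (x) x 52 (y) x 36 mm with ten wells, on a keyhole plate just like a rack's, 40 mm high in all, 0.28 kg; axes as the racks'. It comes off when slid 20 mm up the slope. Grip it across its 52 mm width.
- block_2_mid (a point): Centre of a like block that starts locked in the middle bay (may be absent).
- block_3_mid (a point): Centre of a like block that starts locked in the right bay (may be absent).
- bottle: Wash bottle, 178 mm high, at the back; bystander. Origin at its foot.
- bench_timer: Bench timer, 55 mm high, at the back; bystander. Origin at its foot.
- slides: Slide box, 92 x 110 x 30 mm, at the back; bystander. Origin at its foot.
- tape: Roll of tape, 62 mm across, 19 mm high, on the right; bystander. Origin at its foot.

How it is judged (in metres and radians):
On the way, in this order (a step that is already met when the one before it is completed fails the run):
1. the clamp is loosened and the retaining bar pushed back up the slope (value of joint clamp below 0.6 rad and value of joint bar above 0.038 m), for 0.2 s.
2. every rack present is on two studs of a bay, flat on the platform and slid down to the narrow ends (((x of rack_a_mid in the frame of bay_1 between -0.004 and 0.006 m and y of rack_a_mid in the frame of bay_1 between -0.005 and 0.005 m and z of rack_a_mid in the frame of bay_1 between 0.029 and 0.036 m and x of rack_a_key in the frame of bay_1 above 0.025 m and angle between the z axis of rack_a_mid and the z axis of bay_1, either way round below 0.05 rad) or (x of rack_a_mid in the frame of bay_2 between -0.004 and 0.006 m and y of rack_a_mid in the frame of bay_2 between -0.005 and 0.005 m and z of rack_a_mid in the frame of bay_2 between 0.029 and 0.036 m and x of rack_a_key in the frame of bay_2 above 0.025 m and angle between the z axis of rack_a_mid and the z axis of bay_2, either way round below 0.05 rad) or (x of rack_a_mid in the frame of bay_3 between -0.004 and 0.006 m and y of rack_a_mid in the frame of bay_3 between -0.005 and 0.005 m and z of rack_a_mid in the frame of bay_3 between 0.029 and 0.036 m and x of rack_a_key in the frame of bay_3 above 0.025 m and angle between the z axis of rack_a_mid and the z axis of bay_3, either way round below 0.05 rad)) and ((x of rack_b_mid in the frame of bay_1 between -0.004 and 0.006 m and y of rack_b_mid in the frame of bay_1 between -0.005 and 0.005 m and z of rack_b_mid in the frame of bay_1 between 0.029 and 0.036 m and x of rack_b_key in the frame of bay_1 above 0.025 m and angle between the z axis of rack_b_mid and the z axis of bay_1, either way round below 0.05 rad) or (x of rack_b_mid in the frame of bay_2 between -0.004 and 0.006 m and y of rack_b_mid in the frame of bay_2 between -0.005 and 0.005 m and z of rack_b_mid in the frame of bay_2 between 0.029 and 0.036 m and x of rack_b_key in the frame of bay_2 above 0.025 m and angle between the z axis of rack_b_mid and the z axis of bay_2, either way round below 0.05 rad) or (x of rack_b_mid in the frame of bay_3 between -0.004 and 0.006 m and y of rack_b_mid in the frame of bay_3 between -0.005 and 0.005 m and z of rack_b_mid in the frame of bay_3 between 0.029 and 0.036 m and x of rack_b_key in the frame of bay_3 above 0.025 m and angle between the z axis of rack_b_mid and the z axis of bay_3, either way round below 0.05 rad)) and ((x of rack_c_mid in the frame of bay_1 between -0.004 and 0.006 m and y of rack_c_mid in the frame of bay_1 between -0.005 and 0.005 m and z of rack_c_mid in the frame of bay_1 between 0.029 and 0.036 m and x of rack_c_key in the frame of bay_1 above 0.025 m and angle between the z axis of rack_c_mid and the z axis of bay_1, either way round below 0.05 rad) or (x of rack_c_mid in the frame of bay_2 between -0.004 and 0.006 m and y of rack_c_mid in the frame of bay_2 between -0.005 and 0.005 m and z of rack_c_mid in the frame of bay_2 between 0.029 and 0.036 m and x of rack_c_key in the frame of bay_2 above 0.025 m and angle between the z axis of rack_c_mid and the z axis of bay_2, either way round below 0.05 rad) or (x of rack_c_mid in the frame of bay_3 between -0.004 and 0.006 m and y of rack_c_mid in the frame of bay_3 between -0.005 and 0.005 m and z of rack_c_mid in the frame of bay_3 between 0.029 and 0.036 m and x of rack_c_key in the frame of bay_3 above 0.025 m and angle between the z axis of rack_c_mid and the z axis of bay_3, either way round below 0.05 rad))), for 0.2 s.
At the end, for the whole second after the job is handed in: Vial blocks upright on the bench; every rack sits flat in a bay, the right way round, within 6 mm of its locked place along the slope and 5 mm across; the bar's face within 5 mm of locked racks (bar below 0.005), the clamp at 0.95 rad or more (all of step 2 and height (world z) of each of block_1_mid, block_2_mid, block_3_mid below 0.027 m and angle between each of block_1_mid, block_2_mid, block_3_mid's own z axis and vertical below 0.1 rad and value of joint bar below 0.005 m and value of joint clamp above 0.95 rad); the robot touches nothing.
It fails at once if the wash bottle is moved by more than 25 mm (distance of bottle from where it was at the start of the episode above 0.025 m).
It fails at once if the timer is moved by more than 25 mm (distance of bench_timer from where it was at the start of the episode above 0.025 m).
It fails at once if the slide box is moved by more than 25 mm (distance of slides from where it was at the start of the episode above 0.025 m).
It fails at once if the roll of tape is moved by more than 25 mm (distance of tape from where it was at the start of the episode above 0.025 m).
Of block_1, block_2, block_3 only 1 to 2 are there at a start; the rules pass over those that are not, and their reading is None.
Of rack_a, rack_b, rack_c only 2 to 3 are there at a start; the rules pass over those that are not, and their reading is None.
At some moment in a run one of rack_a, rack_b, rack_c may be knocked a few centimetres aside while the robot is not near it.
It also fails if it takes over 210 s, if anything falls off the work surface, if the arm or the gripper's body presses on something with over 40 N, if the wrist force passes 120 N, or if a joint passes its speed limit or range.

ROBOT

A 6-joint arm with a two-finger parallel gripper is mounted at the origin on a cart in front of the work surface, level with it; the furniture and walls round the work are solid. World frame = base frame: x ahead of the robot, y to its left, z up, the work surface at z = 0. Lengths are in mm, angles in rad, forces in N, time in s.
With the tool pointing down it reaches from about 350 to 875 mm from the base axis. Payload 4.2 kg.
Tool frame: the origin (TCP) lies at the very end of the fingers, on their centre line; the grasp point (between the pads) lies 19 mm behind it; z points along the fingers, y is the line along which they close (so a half turn about z gives the same grasp; the last joint's range is limited). The gripper opens to 85 mm and grips with 20 to 120 N. Pads are 22 mm wide; open, the fingers measure 114 mm over their backs; the gripper's body (76 mm by 85 mm) begins 54 mm behind the grasp point. The pads swing forward as they close: fully open they stand 13 mm farther back than shut.
Start: joints at [-0.857, 0.385, 0.008, 0, -1.194, -0.259], TCP at [274.563, -561.439, 231.312] pointing down, gripper open.
Joint ranges: [-3.14, 3.14], [-1.21, 2.06], [-1.07, 1.41], [-3.16, 2.05], [-2.99, -0.16], [-3.1, 3.1]. Speed limits (rad/s): [2.79, 2.79, 3.14, 3.14, 3.14, 3.14].

INTERFACE

Orientations are given as a unit quaternion [x, y, z, w].
In Python, from bench import arm, optics gives the robot as it stands. The module is installed in compiled form; this text tells all that it offers.
- The arm moves only by the tool step_arm, never from a script. Its argument "motion" is a list of rows, each an object with "dr": the turn, a rotation vector about the tool's x, y, z in units of 8 degrees (1.0 is 8 degrees), a list of three; "slide": the shift along the tool's x, y, z in mm, a list of three; "jaw": the finger opening in mm, from 0 to 85.4. A call has exactly 8 rows; each row is the pose to reach, as a shift and turn from the pose commanded when the call began, along the tool's axes at that moment; what a row does not reach only later rows make up. A row lasts 1/8 s, in which the tool goes at most 62.5 mm and 10.7 degrees, less where a joint would pass 70% of its speed; a pose out of reach is approached as far as the arm can. A call with a gripper value outside its range is refused whole. The fingers move at their own pace and stop on an object; the grip force is fixed at half the most. Time passes only in rows, so rows that repeat a pose let the fingers close, or fill a call up. It gives the time, the measured TCP pose, the force, the opening and the grip force at its end, in the units of the state.
- arm.read_state(): the state, without advancing time (a new reading comes with each control period).
- optics.get_image(name): name is "scene" or "top" or "wrist"; returns the picture (420x560x3 uint8, blue, green, red); there is no depth.
- optics.camera_info(name): a dict with "camera_matrix" (3x3 intrinsics, pixels), "view" (4x4, takes a point from world to camera coordinates); the wrist camera has in their place "T_tool_cam" (4x4, takes a point from camera to tool coordinates, whose origin is the TCP and whose axes are the flange's). Camera axes: x right, y up, looking along -z (the intrinsics and any distortion apply to the point x, -y, -z); pixel columns grow to the right and rows downward; lengths in mm; the calibration is good to about 2 mm. A picture is of the moment at which its call begins: read the wrist's pose just before it. camera_info takes no time and is no camera call.
- arm.job_done(): hands the job in; it is judged then, once.
The state is a dict: "clock": time; "joints": joint angles; "joint_vel": joint speeds; "joint_efforts": joint torques, N m; "position": TCP position; "ee_rot": TCP orientation; "contact_force": force on the tool from outside, world axes, zero at the start; "wrist_torque": the same for the moment, N m; "gripper_width": finger opening in mm; "grasp_force": force on a finger pad.
Only numpy, scipy, OpenCV 4.12 (cv2) and the standard library are available. Lean on these libraries where they do the work, as an engineer would, in place of code of your own. Each camera call takes 0.05 s, during which the arm holds its last target. There are 200 camera calls.

## Working session

There is one attempt and no reset: what is moved stays moved. The work goes in short steps, Python scripts to look and compute and a tool call to move; the robot and the scene stay as the last step left them, time stands still between calls to the robot, and variables do not carry over. Pictures are saved under pics/ and viewed, at most 14 in all, crops included, and the job is handed in when it is done.

Besides the shell and the picture viewer there is one more tool, called after "Emit:" as name([rows], argument=value, ...), one row to a line, values as JSON. step_arm: Moves the arm, as the interface text tells. Its arguments: {"type":"object","properties":{"motion":{"type":"array","items":{"type":"object","properties":{"dr":{"type":"array","items":{"type":"number"}},"slide":{"type":"array","items":{"type":"number"}},"jaw":{"type":"number"}}}}},"required":["motion"]}

```bash
mkdir -p pics
python3 - <<'E'
from bench import arm, optics
import cv2, numpy as np
np.set_printoptions(precision=3,suppress=True)
for n in ("scene","top"):
    cv2.imwrite(f"pics/{n}0.png",optics.get_image(n))
for n in ("scene","top","wrist"):
    print(n,optics.camera_info(n))
print(arm.read_state())
E
```

```text
scene {'camera_matrix': array([[496.103,   0.   , 289.569],
       [  0.   , 496.103, 214.704],
       [  0.   ,   0.   ,   1.   ]]), 'view': array([[  -0.72 ,   -0.694,    0.016,  403.757],
       [   0.413,   -0.411,    0.813, -397.134],
       [  -0.557,    0.592,    0.583, -993.719],
       [   0.   ,    0.   ,    0.   ,    1.   ]])}
top {'camera_matrix': array([[507.609,   0.   , 277.76 ],
       [  0.   , 507.609, 209.095],
       [  0.   ,   0.   ,   1.   ]]), 'view': array([[   -0.02 ,    -1.   ,    -0.   ,   -87.623],
       [    0.983,    -0.02 ,     0.18 ,  -663.246],
       [   -0.18 ,     0.003,     0.984, -1366.308],
       [    0.   ,     0.   ,     0.   ,     1.   ]])}
wrist {'camera_matrix': array([[333.588,   0.   , 277.329],
       [  0.   , 333.588, 211.838],
       [  0.   ,   0.   ,   1.   ]]), 'T_tool_cam': array([[  -0.001,    0.961,    0.276,   70.897],
       [   1.   ,    0.   ,    0.001,    0.044],
       [   0.001,    0.276,   -0.961, -141.042],
       [   0.   ,    0.   ,    0.   ,    1.   ]])}
{'clock': 0.1, 'joints': array([-0.857,  0.386,  0.007, -0.   , -1.194, -0.259]), 'joint_vel': array([ 0.001, -0.002,  0.003,  0.001,  0.   , -0.001]), 'joint_efforts': array([ -0.   , -39.332,  18.893,   4.198,  -0.003,   0.   ]), 'position': array([ 274.322, -560.996,  230.305]), 'ee_rot': array([-0.225,  0.974,  0.001, -0.   ]), 'contact_force': array([0.035, 0.03 , 0.143]), 'wrist_torque': array([ 0.021, -0.025, -0.013]), 'grasp_force': 0.0, 'gripper_width': 85.48220593663149}
```

View pics/top0.png

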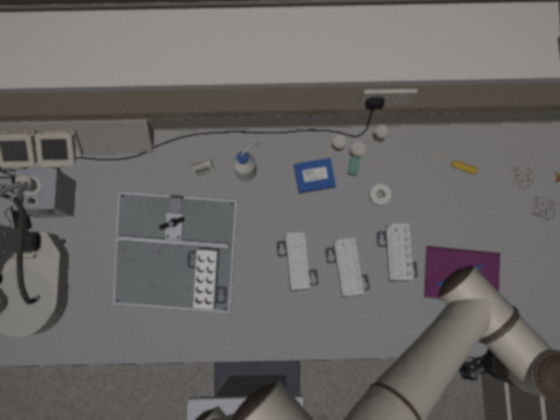

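View pics/scene0.png

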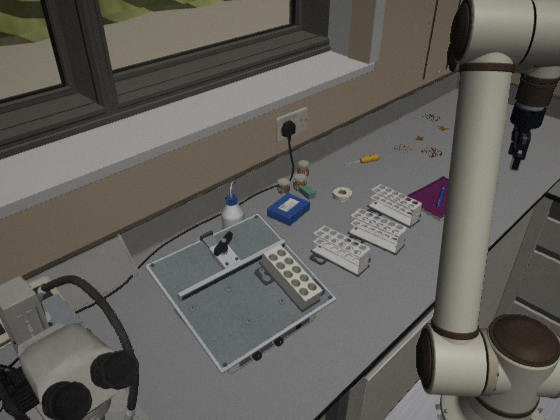

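The top view shows the platform at about (113–236, 195–311). One vial block is in the right bay at (205,279). The knob wing is at (173,223), and the three racks are near (298,262), (349,267) and (400,252), each with its upper-left lug showing. Next I'll set up helpers and take coarse positions.

```bash
cat > h.py <<'E'
from bench import arm, optics
import cv2, numpy as np
from scipy.spatial.transform import Rotation as Ro
np.set_printoptions(precision=3,suppress=True)
T15=np.radians(15)
def cam(n,st=None):
    c=optics.camera_info(n); K=c["camera_matrix"]
    if n=="wrist":
        T=np.eye(4);T[:3,:3]=Ro.from_quat(st["ee_rot"]).as_matrix();T[:3,3]=st["position"]
        return K,T@c["T_tool_cam"]
    return K,np.linalg.inv(c["view"])
def ray(C,uv):
    K,M=C; d=np.array([(uv[0]-K[0,2])/K[0,0],-(uv[1]-K[1,2])/K[1,1],-1])
    return M[:3,3],M[:3,:3]@d
def hit(C,uv,p0=(0,0,0),n=(0,0,1)):
    o,d=ray(C,uv); n=np.array(n,float); return o+d*((np.array(p0)-o)@n/(d@n))
def proj(C,p):
    K,M=C; q=np.linalg.inv(M)@np.append(p,1); return np.array([K[0,2]+K[0,0]*q[0]/-q[2],K[1,2]-K[1,1]*q[1]/-q[2]])
def platR(yaw): return (Ro.from_euler('z',yaw)*Ro.from_euler('y',-T15)).as_matrix()
def snap(n,f=None):
    st=arm.read_state(); im=optics.get_image(n)
    if f: cv2.imwrite("pics/"+f,im)
    return im,cam(n,st),st
def go(p,R,st=None):
    """delta to TCP p, tool rot R (matrix) in step_arm units"""
    st=st or arm.read_state(); R0=Ro.from_quat(st["ee_rot"])
    s=R0.inv().apply(np.array(p)-st["position"]); r=(R0.inv()*Ro.from_matrix(R)).as_rotvec(degrees=True)/8
    print("dr",r.round(2).tolist(),"slide",s.round(1).tolist(),"t",round(st["clock"],1))
def toolR(psi,tilt=0,base=None):
    """tool down, tool x along psi about z (world), or in the frame base"""
    D=Ro.from_euler('z',psi).as_matrix()@np.diag([1,-1,-1.]); return D if base is None else base@D
E
python3 - <<'E'
from h import *
C=cam("top"); P=lambda uv,z:hit(C,uv,(0,0,z))
cs=dict(ul=(119,195),ur=(236,200),lr=(231,311),ll=(113,306))
c0=np.array([580,200,118.])
yaw=0
for i in range(10):
    R=platR(yaw); q={k:hit(C,v,c0,R[:,2]) for k,v in cs.items()}
    m=sum(q.values())/4; ax=(q['ul']+q['ur']-q['ll']-q['lr'])/2; yaw=np.arctan2(ax[1],ax[0]); c0=np.array([m[0],m[1],118.6])
print("yaw",yaw,"c",c0,{k:(R.T@(v-c0))[:2] for k,v in q.items()})
print("knob",P((173,223),190),P((160,226),190),P((186,219),190))
im=optics.get_image("top")
hsv=cv2.cvtColor(im,cv2.COLOR_BGR2HSV)
for a,b in {"r1":(298,262),"r2":(349,267),"r3":(400,252)}.items():
    print(a,P(b,65))
print("block on plat",P((205,279),140))
cv2.imwrite("pics/crop_top.png",cv2.resize(im[185:320,100:420],None,fx=2.5,fy=2.5,interpolation=cv2.INTER_CUBIC))
E
```

```text
yaw -0.08805921592147006 c [536.546 174.97  118.6  ] {'ul': array([145.302, 154.253]), 'ur': array([ 152.675, -154.253]), 'lr': array([-144.627, -158.388]), 'll': array([-153.349,  158.388])}
knob [607.094 165.953 190.   ] [600.062 198.774 190.   ] [616.715 133.094 190.   ]
r1 [ 511.565 -153.604   65.   ]
r2 [ 495.067 -293.097   65.   ]
r3 [ 533.393 -435.564   65.   ]
block on plat [466.844  91.042 140.   ]
```

View pics/crop_top.png

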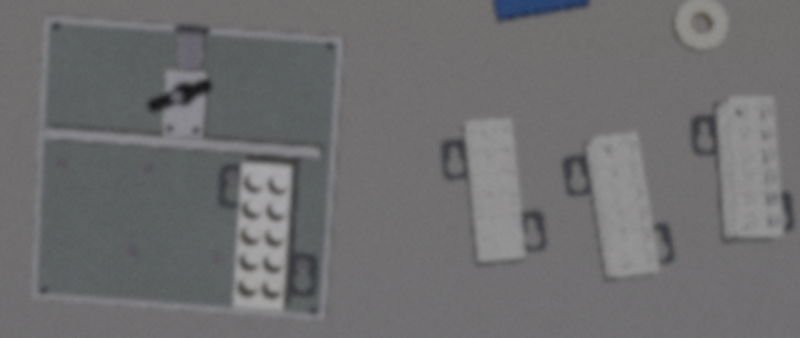

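The crop shows five things:
- The wing is at crop (180,95), turned about 1.23 rad.
- The bar lies along y≈140.
- The block is in the right bay.
- There are bare studs near (62,163), (150,168), (133,250) and (217,257).
- The keyhole lugs on all racks are at upper left and lower right.

I'll move over the knob.

Run:
```python
from h import *
R=platR(-0.087); k=np.array([607,166,178.])
go(k+R[:,2]*110, toolR(-1.23,base=R))
```

```text
dr [1.92, -0.68, -9.75] slide [-593.8, 521.9, -53.0] t 0.1
```

Emit:
step_arm([
  {"slide": [-60,50,-55],"dr": [0,0,-1]},
  {"slide": [-110,100,-55],"dr": [0.3,0,-2]},
  {"slide": [-150,135,-55],"dr": [0.5,-0.2,-3]},
  {"slide": [-190,170,-55],"dr": [0.7,-0.3,-4]},
  {"slide": [-230,205,-55],"dr": [0.9,-0.4,-5]},
  {"slide": [-270,240,-55],"dr": [1.2,-0.5,-6]},
  {"slide": [-310,275,-55],"dr": [1.4,-0.5,-7]},
  {"slide": [-350,310,-55],"dr": [1.6,-0.6,-8]},
])

```text
$.motion[0]: bad value
```

Run:
```python
from h import *
R=platR(-0.087); k=np.array([607,166,178.])
go(k+R[:,2]*110, toolR(-1.23,base=R)); print(arm.read_state()["joints"])
```

```text
dr [1.92, -0.68, -9.75] slide [-593.8, 521.9, -53.0] t 0.1
[-0.857  0.385  0.007 -0.    -1.194 -0.259]
```

Every row probably needs a jaw value.

Emit:
step_arm([
  {"slide": [-40,35,-55],"dr": [0,0,-1],"jaw": 60},
  {"slide": [-90,80,-55],"dr": [0.3,0,-2],"jaw": 60},
  {"slide": [-135,118,-55],"dr": [0.5,-0.2,-3],"jaw": 60},
  {"slide": [-180,157,-55],"dr": [0.7,-0.3,-4],"jaw": 60},
  {"slide": [-225,196,-55],"dr": [0.9,-0.4,-5],"jaw": 60},
  {"slide": [-270,235,-55],"dr": [1.2,-0.5,-6],"jaw": 60},
  {"slide": [-315,275,-55],"dr": [1.4,-0.5,-7],"jaw": 60},
  {"slide": [-350,310,-55],"dr": [1.6,-0.6,-8],"jaw": 60},
])

```text
clock: 1.15
position: [453.1, -126.9, 286.3]
ee_rot: [0.707, -0.698, 0.094, -0.063]
contact_force: [1.1, -0.2, -0.2]
gripper_width: 60.1
grasp_force: 0.0
```

Run:
```python
from h import *
R=platR(-0.087); k=np.array([607,166,178.])
go(k+R[:,2]*110, toolR(-1.23,base=R)); print(arm.read_state()["joints"])
```

```text
dr [0.29, -0.11, -1.71] slide [-294.2, -127.0, 17.1] t 1.1
[ 0.119 -0.043 -0.434  0.084 -0.964 -0.147]
```

Emit:
step_arm([
  {"slide": [-45,-20,2],"dr": [0.1,0,-0.5],"jaw": 60},
  {"slide": [-95,-41,5],"dr": [0.2,0,-1],"jaw": 60},
  {"slide": [-145,-63,8],"dr": [0.3,-0.1,-1.7],"jaw": 60},
  {"slide": [-195,-84,11],"dr": [0.3,-0.1,-1.7],"jaw": 60},
  {"slide": [-245,-106,14],"dr": [0.3,-0.1,-1.7],"jaw": 60},
  {"slide": [-294,-127,17],"dr": [0.3,-0.1,-1.7],"jaw": 60},
  {"slide": [-294,-127,17],"dr": [0.3,-0.1,-1.7],"jaw": 60},
  {"slide": [-294,-127,17],"dr": [0.3,-0.1,-1.7],"jaw": 60},
])

```text
clock: 2.15
position: [579.6, 165.0, 283.7]
ee_rot: [0.782, -0.609, 0.11, -0.07]
contact_force: [0.3, -0.2, 0.7]
gripper_width: 60.1
grasp_force: 0.0
```

Run:
```python
from h import *
im,C,st=snap("wrist","w1.png"); print(st["position"],st["joints"],proj(C,[607,166,178]))
```

```text
[579.644 164.962 283.691] [ 0.628  0.196 -0.229  0.211 -0.959 -0.487] [275.75 214.7 ]
```

View pics/w1.png

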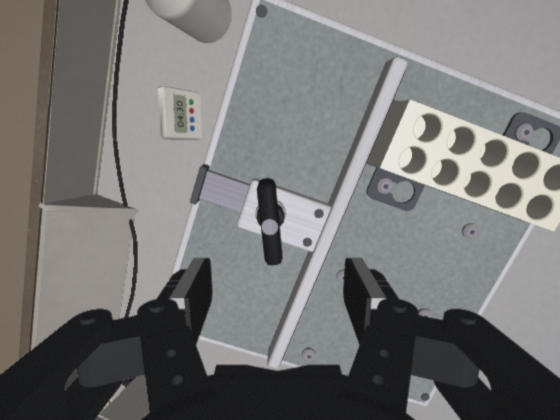

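The wing runs from (266,182) to (273,262). Stud heads are near (308,353), (342,273), (425,313) and (471,230), with the block's studs at (386,186) and (526,132). I'll fit the platform pose from the studs.

```bash
cat >> h.py <<'E'
def blob(im,c,r=13,thr=14):
    x,y=map(int,c); p=im[y-r:y+r+1,x-r:x+r+1].astype(float); d=np.linalg.norm(p-np.median(p.reshape(-1,3),0),axis=2)
    m=(d>thr).astype(np.uint8); n,l,s,ce=cv2.connectedComponentsWithStats(m)
    k=1+np.argmax(s[1:,4]); return (x-r+ce[k,0],y-r+ce[k,1]),s[k]
E
python3 - <<'E'
from h import *
from scipy.optimize import least_squares
im=cv2.imread("pics/w1.png"); C=cam("wrist",arm.read_state())
b1=np.array([[55,40,10.5],[-35,-40,10.5]]); sh=np.array([0,-92,0])
L=np.vstack([b1,b1+sh,b1+2*sh])
px=[(308,353),(425,313),(342,273),(471,230),(386,186),(526,132)]
uv=[]
for i,p in enumerate(px):
    if i<4: q,s=blob(im,p); print(p,np.round(q,1),s)
    else: q=p
    uv.append(q)
uv=np.array(uv)
def f(v): # bay1 pos, yaw
    R=platR(v[3]); return np.concatenate([proj(C,v[:3]+R@l)-u for l,u in zip(L,uv)])
s=least_squares(f,[530,260,110,-.087],loss="soft_l1"); print(s.x,f(s.x).round(1))
R=platR(s.x[3]); b2=s.x[:3]+R@sh; print("bay2",b2)
for z in (0,): 
  for c in ((262,12),): print("corner",R.T@(hit(C,c,b2,R[:,2])-b2))
bf=[hit(C,c,b2+R[:,2]*24,R[:,2]) for c in ((269,223),)]
for c in ((266,184),(269,222),(273,260)): print("wing",R.T@(hit(C,c,b2+R[:,2]*60,R[:,2])-b2))
for c in ((400,64),(278,366)): print("bar low edge top",R.T@(hit(C,c,b2+R[:,2]*24,R[:,2])-b2))
E
```

```text
(308, 353) [308.9 365.1] [ 0 24 27  3 72]
(425, 313) [425.  313.1] [  0   0  27  27 703]
(342, 273) [342.2 273. ] [  0   0  27  27 668]
(471, 230) [467.3 229.8] [  3   6  15  15 128]
[494.969 273.052  98.638  -0.1  ] [ -0.3 -12.1  -0.4   1.2   1.9   2.2   3.5   0.5  -0.4  -1.3  -1.   -0.3]
bay2 [485.741 181.516  98.638]
corner [ 200.97  -144.024   -0.   ]
wing [154.518 -27.104  60.   ]
wing [142.97  -0.83  60.  ]
wing [129.916  26.966  60.   ]
bar low edge top [  88.851 -140.643   24.   ]
bar low edge top [ 82.71  146.477  24.   ]
```

Run:
```python
from h import *
from scipy.optimize import least_squares
C=cam("wrist",arm.read_state())
b1=np.array([[55,40,10.5],[-35,-40,10.5]]); sh=np.array([0,-92,0])
L=np.vstack([b1,b1+sh,b1+2*sh])
uv=np.array([(308,353),(425,313),(342,273),(471,230),(386,186),(526,132)])
def f(v):
    R=platR(v[3]); return np.concatenate([proj(C,v[:3]+R@l)-u for l,u in zip(L,uv)])
s=least_squares(f,[530,260,110,-.087],loss="soft_l1"); print(s.x,f(s.x).round(1))
R=platR(s.x[3]); b2=s.x[:3]+R@sh; print("bay2",b2)
w=[R.T@(hit(C,c,b2+R[:,2]*60,R[:,2])-b2) for c in ((266,184),(269,222),(273,260))]; print(w,np.arctan2(*(w[0]-w[2])[[1,0]]))
for c in ((400,64),(278,366)): print("bar low edge top",R.T@(hit(C,c,b2+R[:,2]*24,R[:,2])-b2))
c=(np.array(w[0])+w[2])/2; c[2]=60
psi=np.arctan2(*(w[0]-w[2])[[1,0]])
Kt=b2+R@(c-[0,0,12]); print("grip",Kt)
go(Kt+R[:,2]*(-8), toolR(psi,base=R))
go(Kt+R[:,2]*42, toolR(psi,base=R))
np.save("plat.npy",np.r_[b2,s.x[3]])
```

```text
[495.548 272.681  98.877  -0.105] [ 0.1 -0.7 -0.7  1.1  2.   1.6 -0.   0.2 -0.1 -1.9 -0.3 -0.3]
bay2 [485.884 181.19   98.877]
[array([154.417, -26.199,  60.   ]), array([142.756,   0.006,  60.   ]), array([129.579,  27.735,  60.   ])] -1.1392326372422703
bar low edge top [  89.362 -139.864   24.   ]
bar low edge top [ 81.803 147.134  24.   ]
grip [610.011 168.85  181.993]
dr [-0.01, 0.01, -0.58] slide [-6.1, -4.6, 114.4] t 2.2
dr [-0.01, 0.01, -0.58] slide [-6.2, -4.7, 64.4] t 2.2
```

Emit:
step_arm([
  {"slide": [-6,-4.5,40],"dr": [0,0,-0.6],"jaw": 60},
  {"slide": [-6,-4.5,65],"dr": [0,0,-0.6],"jaw": 60},
  {"slide": [-6,-4.5,90],"dr": [0,0,-0.6],"jaw": 60},
  {"slide": [-6,-4.5,113],"dr": [0,0,-0.6],"jaw": 60},
  {"slide": [-6,-4.5,113],"dr": [0,0,-0.6],"jaw": 5},
  {"slide": [-6,-4.5,113],"dr": [0,0,-0.6],"jaw": 5},
  {"slide": [-6,-4.5,113],"dr": [0,0,-0.6],"jaw": 5},
  {"slide": [-6,-4.5,113],"dr": [0,0,-0.6],"jaw": 5},
])

```text
clock: 3.2
position: [612.7, 169.2, 177.8]
ee_rot: [0.807, -0.576, 0.114, -0.067]
contact_force: [-0.6, -1.6, 5.4]
gripper_width: 12.3
grasp_force: 61.1
```

Run:
```python
from h import *
s=arm.read_state(); print(s["gripper_width"],s["grasp_force"],s["contact_force"],s["wrist_torque"])
v=np.load("plat.npy");R=platR(-.09); print(R.T@(s["position"]-v[:3]))
```

```text
12.321811272450963 61.12833023071289 [-0.602 -1.57   5.359] [-0.496  0.703 -0.08 ]
[143.412  -0.498  43.265]
```

Emit:
step_arm([
  {"slide": [0,0,0],"dr": [0,0,-1],"jaw": 5},
  {"slide": [0,0,0],"dr": [0,0,-2],"jaw": 5},
  {"slide": [0,0,0],"dr": [0,0,-3],"jaw": 5},
  {"slide": [0,0,0],"dr": [0,0,-4],"jaw": 5},
  {"slide": [0,0,0],"dr": [0,0,-5],"jaw": 5},
  {"slide": [0,0,0],"dr": [0,0,-6],"jaw": 5},
  {"slide": [0,0,0],"dr": [0,0,-7],"jaw": 5},
  {"slide": [0,0,0],"dr": [0,0,-7],"jaw": 5},
])

```text
clock: 4.2
position: [613.7, 170.7, 178.0]
ee_rot: [0.982, -0.13, 0.133, -0.007]
contact_force: [0.9, 1.1, 5.8]
gripper_width: 12.6
grasp_force: 61.0
```

Run:
```python
from h import *
s=arm.read_state(); print(s["gripper_width"],s["grasp_force"],s["contact_force"],s["wrist_torque"],s["joints"])
v=np.load("plat.npy");R=platR(-.09); print(R.T@(s["position"]-v[:3]))
R0=Ro.from_quat(s["ee_rot"]).as_matrix(); print("up in tool",R0.T@R[:,0],"psi",np.arctan2(*(R.T@R0[:,0])[[1,0]]))
```

```text
12.612114313248957 61.048704385757446 [0.922 1.147 5.791] [0.486 0.043 0.249] [ 0.597  0.335 -0.332  0.257 -0.71   0.531]
[144.395   0.996  43.203]
up in tool [ 0.985 -0.173  0.006] psi -0.1737674929069634
```

Emit:
step_arm([
  {"slide": [7,-1.2,0.1],"dr": [0,0,0],"jaw": 5},
  {"slide": [14,-2.5,0.1],"dr": [0,0,0],"jaw": 5},
  {"slide": [21,-3.7,0.1],"dr": [0,0,0],"jaw": 5},
  {"slide": [28,-4.9,0.2],"dr": [0,0,0],"jaw": 5},
  {"slide": [35,-6.2,0.2],"dr": [0,0,0],"jaw": 5},
  {"slide": [40,-7,0.2],"dr": [0,0,0],"jaw": 5},
  {"slide": [43.5,-7.6,0.2],"dr": [0,0,0],"jaw": 5},
  {"slide": [43.5,-7.6,0.2],"dr": [0,0,0],"jaw": 5},
])

```text
clock: 5.2
position: [654.9, 166.7, 189.0]
ee_rot: [0.983, -0.131, 0.132, -0.006]
contact_force: [-4.8, 3.1, 7.6]
gripper_width: 12.4
grasp_force: 61.7
```

Run:
```python
from h import *
s=arm.read_state(); print(s["gripper_width"],s["grasp_force"],s["contact_force"],s["wrist_torque"],s["joints"])
v=np.load("plat.npy");R=platR(-.09); print(R.T@(s["position"]-v[:3]), R.T@s["contact_force"])
```

```text
12.41451725074855 61.72991752624512 [-4.758  3.063  7.601] [0.894 1.186 0.348] [ 0.553  0.387 -0.209  0.226 -0.773  0.607]
[187.206   0.783  43.172] [-2.876  2.623  8.64 ]
```

Emit:
step_arm([
  {"slide": [3,-0.5,0],"dr": [0,0,0],"jaw": 5},
  {"slide": [4,-0.7,0],"dr": [0,0,0],"jaw": 5},
  {"slide": [4,-0.7,0],"dr": [0,0,0],"jaw": 60},
  {"slide": [4,-0.7,0],"dr": [0,0,0],"jaw": 60},
  {"slide": [4,-0.7,0],"dr": [0,0,0],"jaw": 60},
  {"slide": [4,-0.7,-30],"dr": [0,0,0],"jaw": 60},
  {"slide": [4,-0.7,-70],"dr": [0,0,0],"jaw": 60},
  {"slide": [4,-0.7,-110],"dr": [0,0,0],"jaw": 70},
])

```text
clock: 6.2
position: [629.7, 167.4, 294.9]
ee_rot: [0.983, -0.13, 0.13, -0.004]
contact_force: [0.4, 0.9, 0.0]
gripper_width: 69.8
grasp_force: 0.0
```

Run:
```python
from h import *
s=arm.read_state()
v=np.load("plat.npy");R=platR(-.09); print(R.T@(s["position"]-v[:3]))
go(v[:3]+R@[-40,-40,170], toolR(0,base=R))
```

```text
[190.299  -0.762 151.917]
dr [0.02, -0.0, -1.24] slide [-220.0, 78.5, -18.0] t 6.2
```

Emit:
step_arm([
  {"slide": [-40,10,-18],"dr": [0,0,-0.6],"jaw": 70},
  {"slide": [-80,20,-18],"dr": [0,0,-1.24],"jaw": 70},
  {"slide": [-120,30,-18],"dr": [0,0,-1.24],"jaw": 70},
  {"slide": [-160,40,-18],"dr": [0,0,-1.24],"jaw": 70},
  {"slide": [-200,50,-18],"dr": [0,0,-1.24],"jaw": 70},
  {"slide": [-250,60,-18],"dr": [0,0,-1.24],"jaw": 70},
  {"slide": [-250,60,-18],"dr": [0,0,-1.24],"jaw": 70},
  {"slide": [-250,60,-18],"dr": [0,0,-1.24],"jaw": 70},
])

```text
clock: 7.2
position: [377.6, 175.0, 245.7]
ee_rot: [0.99, -0.044, 0.131, 0.006]
contact_force: [0.5, 0.5, 0.3]
gripper_width: 69.9
grasp_force: 0.0
```

Run:
```python
from h import *
im,C,s=snap("wrist","w2.png")
v=np.load("plat.npy");R=platR(-.09); print(R.T@(s["position"]-v[:3]))
for n,q in zip(("h","b1a","b1b","b2a","b2b","b3a","b3b"),([-76,-92,40],[55,132,10.5],[-35,52,10.5],[55,40,10.5],[-35,-40,10.5],[55,-52,10.5],[-35,-132,10.5])): print(n,proj(C,v[:3]+R@q))
cv2.imwrite("pics/w2b.png",cv2.resize(im,(800,600),interpolation=cv2.INTER_CUBIC))
```

```text
[-65.597 -15.911 169.605]
h [366.512 214.203]
b1a [97.119 51.7  ]
b1b [200.961 161.239]
b2a [208.716  51.688]
b2b [303.437 161.216]
b3a [320.287  51.675]
b3b [405.892 161.192]
```

View pics/w2b.png

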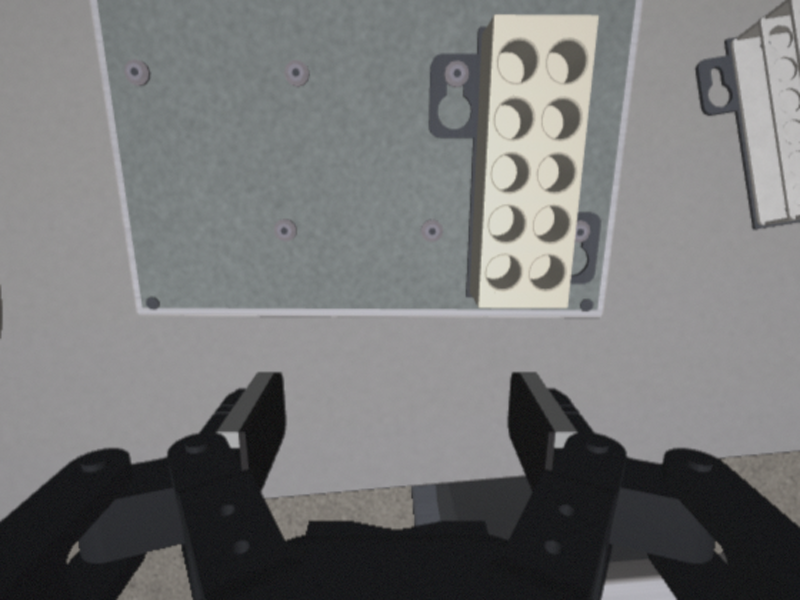

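The studs appear in the enlarged view at (138,73), (298,74), (457,73), (288,230), (432,230) and (582,231), within about 1 px of the model. The block is centred in the right bay. I'll go and grip it.

```bash
cat >> h.py <<'E'
B2=np.load("plat.npy")[:3]; RP=platR(-.09)
def P(x,y,z): return B2+RP@np.array([x,y,z],float)
def inP(p): return RP.T@(np.array(p)-B2)
E
python3 - <<'E'
from h import *
go(P(0,-92,60),toolR(0,base=RP)); go(P(0,-92,13),toolR(0,base=RP))
E
```

```text
dr [0.0, -0.01, -0.0] slide [65.1, 76.0, 109.7] t 7.2
dr [0.0, -0.01, -0.0] slide [65.0, 76.0, 156.7] t 7.2
```

Emit:
step_arm([
  {"slide": [32,38,40],"dr": [0,0,0],"jaw": 72},
  {"slide": [65,76,80],"dr": [0,0,0],"jaw": 72},
  {"slide": [65,76,110],"dr": [0,0,0],"jaw": 72},
  {"slide": [65,76,135],"dr": [0,0,0],"jaw": 72},
  {"slide": [65,76,156.5],"dr": [0,0,0],"jaw": 72},
  {"slide": [65,76,156.5],"dr": [0,0,0],"jaw": 40},
  {"slide": [65,76,156.5],"dr": [0,0,0],"jaw": 40},
  {"slide": [65,76,156.5],"dr": [0,0,0],"jaw": 40},
])

```text
clock: 8.25
position: [474.4, 90.1, 111.8]
ee_rot: [0.99, -0.045, 0.132, 0.006]
contact_force: [1.1, 1.8, -3.3]
gripper_width: 51.0
grasp_force: 63.0
```

Run:
```python
from h import *
s=arm.read_state(); print(inP(s["position"]),s["gripper_width"],s["grasp_force"],RP.T@s["contact_force"],s["wrist_torque"])
```

```text
[  0.175 -91.764  13.294] 50.96658594330534 62.97667622566223 [ 0.016  1.841 -3.381] [0.738 0.375 0.202]
```

Emit:
step_arm([
  {"slide": [7,0,0],"dr": [0,0,0],"jaw": 40},
  {"slide": [14,0,0],"dr": [0,0,0],"jaw": 40},
  {"slide": [20,0,0],"dr": [0,0,0],"jaw": 40},
  {"slide": [20,0,0],"dr": [0,0,0],"jaw": 40},
  {"slide": [20,0,-8],"dr": [0,0,0],"jaw": 40},
  {"slide": [20,0,-20],"dr": [0,0,0],"jaw": 40},
  {"slide": [20,0,-40],"dr": [0,0,0],"jaw": 40},
  {"slide": [20,0,-70],"dr": [0,0,0],"jaw": 40},
])

```text
clock: 9.25
position: [473.3, 88.6, 183.9]
ee_rot: [0.991, -0.045, 0.13, 0.007]
contact_force: [0.8, 0.2, -2.4]
gripper_width: 51.3
grasp_force: 63.4
```

Run:
```python
from h import *
s=arm.read_state(); print(inP(s["position"]),s["gripper_width"],s["grasp_force"],RP.T@s["contact_force"])
print("corners",P(-150,-159,0),P(155,-159,0)); C=cam("top"); print("edge",hit(C,(280,360)),hit(C,(375,360)))
go([390,-45,150],toolR(0)); go([390,-45,15],toolR(0))
```

```text
[ 17.937 -93.319  83.259] 51.3483487161642 63.416240215301514 [ 0.11   0.314 -2.519]
corners [327.291  35.856  60.054] [620.706   9.377 138.994]
edge [245.913 -98.82    0.   ] [ 240.612 -362.794    0.   ]
dr [0.1, -1.86, -0.64] slide [-77.3, 140.5, 14.9] t 9.2
dr [0.1, -1.86, -0.64] slide [-112.0, 140.2, 145.4] t 9.2
```

Emit:
step_arm([
  {"slide": [-20,47,5],"dr": [0,-0.6,-0.2],"jaw": 40},
  {"slide": [-50,94,10],"dr": [0.1,-1.2,-0.4],"jaw": 40},
  {"slide": [-77,140,15],"dr": [0.1,-1.86,-0.64],"jaw": 40},
  {"slide": [-77,140,15],"dr": [0.1,-1.86,-0.64],"jaw": 40},
  {"slide": [-86,140,50],"dr": [0.1,-1.86,-0.64],"jaw": 40},
  {"slide": [-96,140,85],"dr": [0.1,-1.86,-0.64],"jaw": 40},
  {"slide": [-105,140,120],"dr": [0.1,-1.86,-0.64],"jaw": 40},
  {"slide": [-109,140,134],"dr": [0.1,-1.86,-0.64],"jaw": 40},
])

```text
clock: 10.25
position: [391.4, -43.5, 25.2]
ee_rot: [1.0, 0.0, 0.001, -0.0]
contact_force: [0.8, -0.9, -2.1]
gripper_width: 50.8
grasp_force: 63.8
```

Run:
```python
from h import *
s=arm.read_state(); print(s["position"],s["gripper_width"],s["contact_force"])
go([390,-45,15],toolR(0))
```

```text
[391.399 -43.53   25.156] 50.84797910094189 [ 0.849 -0.884 -2.065]
dr [-0.0, -0.01, 0.01] slide [-1.4, 1.5, 10.2] t 10.2
```

Emit:
step_arm([
  {"slide": [0,0,7],"dr": [0,0,0],"jaw": 40},
  {"slide": [0,0,11],"dr": [0,0,0],"jaw": 40},
  {"slide": [0,0,11],"dr": [0,0,0],"jaw": 64},
  {"slide": [0,0,11],"dr": [0,0,0],"jaw": 64},
  {"slide": [0,0,11],"dr": [0,0,0],"jaw": 64},
  {"slide": [0,0,-30],"dr": [0,0,0],"jaw": 64},
  {"slide": [0,0,-80],"dr": [0,0,0],"jaw": 64},
  {"slide": [0,0,-130],"dr": [0,0,0],"jaw": 64},
])

```text
clock: 11.25
position: [391.1, -44.2, 158.1]
ee_rot: [1.0, -0.0, 0.002, -0.0]
contact_force: [0.8, -0.5, 0.0]
gripper_width: 64.1
grasp_force: 0.0
```

Emit:
step_arm([
  {"slide": [5,45,-20],"dr": [0,0,0],"jaw": 70},
  {"slide": [10,90,-40],"dr": [0,0,0],"jaw": 70},
  {"slide": [15,130,-60],"dr": [0,0,0],"jaw": 70},
  {"slide": [20,175,-80],"dr": [0,0,0],"jaw": 70},
  {"slide": [20,215,-80],"dr": [0,0,0],"jaw": 70},
  {"slide": [20,215,-80],"dr": [0,0,0],"jaw": 70},
  {"slide": [20,215,-80],"dr": [0,0,0],"jaw": 70},
  {"slide": [20,215,-80],"dr": [0,0,0],"jaw": 70},
])

```text
clock: 12.25
position: [411.0, -258.3, 236.1]
ee_rot: [1.0, 0.001, 0.001, -0.0]
contact_force: [-0.4, 0.4, -0.1]
gripper_width: 69.8
grasp_force: 0.0
```

Run:
```python
from h import *
im,C,s=snap("wrist","w3.png"); print(s["position"],s["ee_rot"])
cv2.imwrite("pics/w3b.png",cv2.resize(im,(800,600),interpolation=cv2.INTER_CUBIC))
```

```text
[ 411.006 -258.264  236.144] [ 1.     0.001  0.001 -0.   ]
```

View pics/w3b.png

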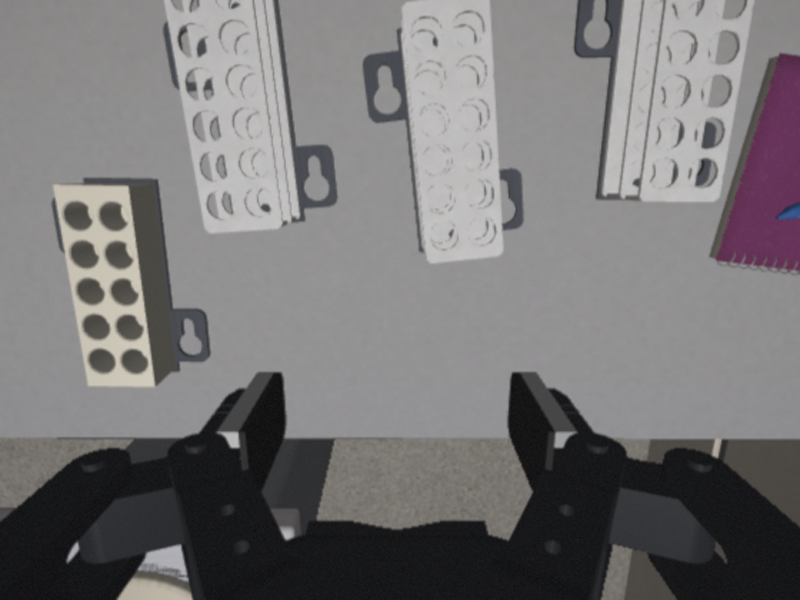

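The block stands upright on the bench at (60–178, 180–385). The rack deck ends are visible: r1 bottom corners are (207,231) and (281,228), r2's are (428,262) and (502,256), with r2's top at (402,2) and (490,0). Keyholes are at (318,188), (387,102), (508,210) and (597,40).

Run:
```python
from h import *
C=cam("wrist",arm.read_state()); H=lambda u,v,z:hit(C,(u*.7,v*.7),(0,0,z))[:2]
def edge(a,b): 
    p,q=H(*a,65),H(*b,65); return p,q,np.arctan2(*(q-p)[::-1])
print("r1 left edge",edge((207,231),(176,60)),"right",edge((281,228),(253,0)))
print("r2 left",edge((428,262),(403,2)),"right",edge((502,256),(490,0)))
print("r3 left",edge((641,198),(663,0)),"right",edge((718,200),(752,0)))
print("keys lower r1,r2",H(318,188,4),H(508,212,4),"upper r2,r3",H(387,102,4),H(597,38,4))
a,b=H(387,102,4),H(508,212,4); d=a-b; psi=np.arctan2(d[1],d[0])-np.arctan2(80,90); print("r2 psi",psi,np.linalg.norm(d))
c=(a+b)/2; print("r2 centre",c+Ro.from_euler('z',psi).as_matrix()[:2,:2]@[10,0])
```

```text
r1 left edge (array([ 440.189, -134.993]), array([ 541.752, -127.325]), np.float64(0.07536426960707664)) right (array([ 442.185, -183.49 ]), array([ 573.311, -175.754]), np.float64(0.05893132930968515))
r2 left (array([ 419.776, -279.824]), array([ 572.358, -262.47 ]), np.float64(0.11324359543996793)) right (array([ 423.857, -328.793]), array([ 573.416, -312.75 ]), np.float64(0.10686324876359136))
r3 left (array([ 461.546, -415.649]), array([ 573.492, -412.72 ]), np.float64(0.0261575756675045)) right (array([ 460.335, -465.254]), array([ 573.532, -464.14 ]), np.float64(0.00983865120094802))
keys lower r1,r2 [ 465.294 -198.975] [ 447.383 -345.012] upper r2,r3 [ 526.256 -251.857] [ 568.238 -399.906]
r2 psi 0.14158582563632227 122.06054265411693
r2 centre [ 496.719 -297.023]
```

Run:
```python
from h import *
go([518,-155,150],toolR(0.065))
```

```text
dr [-0.01, -0.02, -0.46] slide [106.8, -103.0, 86.7] t 12.3
```

Emit:
step_arm([
  {"slide": [35,-35,30],"dr": [0,0,-0.2],"jaw": 72},
  {"slide": [70,-70,60],"dr": [0,0,-0.46],"jaw": 72},
  {"slide": [107,-103,86],"dr": [0,0,-0.46],"jaw": 72},
  {"slide": [107,-103,86],"dr": [0,0,-0.46],"jaw": 72},
  {"slide": [107,-103,86],"dr": [0,0,-0.46],"jaw": 72},
  {"slide": [107,-103,86],"dr": [0,0,-0.46],"jaw": 72},
  {"slide": [107,-103,86],"dr": [0,0,-0.46],"jaw": 72},
  {"slide": [107,-103,86],"dr": [0,0,-0.46],"jaw": 72},
])

```text
clock: 13.3
position: [518.2, -156.5, 151.1]
ee_rot: [0.999, 0.032, 0.002, -0.0]
contact_force: [0.5, 0.2, 0.7]
gripper_width: 72.0
grasp_force: 0.0
```

Run:
```python
from h import *
im,C,s=snap("wrist","w4.png"); print(s["position"])
c=np.array([518,-155]);M=Ro.from_euler('z',.065).as_matrix()[:2,:2]
for q in ([78,26,65],[78,-26,65],[35,40,4],[-55,-40,4]): print(q,proj(C,np.r_[c+M@q[:2],q[2]])/.7)
cv2.imwrite("pics/w4b.png",cv2.resize(im,(800,600),interpolation=cv2.INTER_CUBIC))
```

```text
[ 518.212 -156.535  151.1  ]
[78, 26, 65] [334.17  147.132]
[78, -26, 65] [448.69  146.853]
[35, 40, 4] [326.28  226.836]
[-55, -40, 4] [454.65  365.297]
```

View pics/w4b.png

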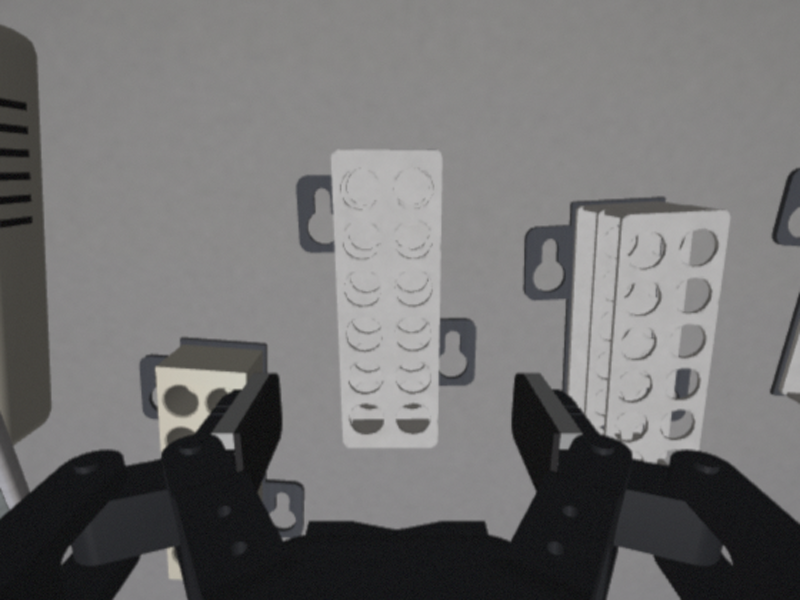

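r1's deck has top corners (331,151) and (441,151) and bottom corners (345,447) and (437,445). Its lower keyhole's big end is near (453,358).

```bash
cat >> h.py <<'E'
def rackfit(C,tl,tr,bl,br):
    a,b,c,d=[hit(C,(u*.7,v*.7),(0,0,65))[:2] for u,v in (tl,tr,bl,br)]
    x=(a+b-c-d)/2; psi=np.arctan2(x[1],x[0]); print("len",np.linalg.norm(x),"w",np.linalg.norm(a-b),np.linalg.norm(c-d)); return (a+b+c+d)/4,psi
E
python3 - <<'E'
from h import *
C=cam("wrist",arm.read_state())
c,psi=rackfit(C,(331,151),(441,151),(345,447),(437,445)); print(c,psi)
M=Ro.from_euler('z',psi).as_matrix()[:2,:2]
print("key lower", M.T@(hit(C,(453*.7,360*.7),(0,0,4))[:2]-c))
go([*c,36],toolR(psi)); go([*c,75],toolR(psi))
E
```

```text
len 152.13093775622255 w 50.01851401760141 49.7724729012095
[ 518.075 -153.161] 0.0746968092158008
key lower [-51.836 -40.044]
dr [-0.0, -0.03, -0.08] slide [-0.4, -3.2, 115.0] t 13.3
dr [-0.0, -0.03, -0.08] slide [-0.2, -3.2, 76.0] t 13.3
```

Emit:
step_arm([
  {"slide": [-1,-3.2,40],"dr": [0,0,-0.08],"jaw": 72},
  {"slide": [-1,-3.2,75],"dr": [0,0,-0.08],"jaw": 72},
  {"slide": [-1,-3.2,100],"dr": [0,0,-0.08],"jaw": 72},
  {"slide": [-1,-3.2,123],"dr": [0,0,-0.08],"jaw": 72},
  {"slide": [-1,-3.2,123],"dr": [0,0,-0.08],"jaw": 40},
  {"slide": [-1,-3.2,123],"dr": [0,0,-0.08],"jaw": 40},
  {"slide": [-1,-3.2,123],"dr": [0,0,-0.08],"jaw": 40},
  {"slide": [-1,-3.2,123],"dr": [0,0,-0.08],"jaw": 40},
])

```text
clock: 14.35
position: [517.7, -152.8, 28.0]
ee_rot: [0.999, 0.038, 0.002, -0.0]
contact_force: [0.2, 0.5, -3.3]
gripper_width: 50.4
grasp_force: 62.7
```

Run:
```python
from h import *
s=arm.read_state(); print(s["position"],Ro.from_quat(s["ee_rot"]).as_matrix()[:,0],s["gripper_width"],s["grasp_force"],s["contact_force"])
s2=dict(position=np.array([377.6,175.0,245.7]),ee_rot=[.99,-.044,.131,.006])
C=cam("wrist",s2)
for u in ((140,313),(370,314),(600,315),(152,303),(586,305),(480,307),(570,307)): print(u,RP.T@(hit(C,(u[0]*.7,u[1]*.7),B2,RP[:,2])-B2))
```

```text
[ 517.726 -152.81    28.039] [0.997 0.075 0.004] 50.43330223147253 62.69641309976578 [ 0.243  0.451 -3.311]
(140, 313) [-92.392 158.146   0.   ]
(370, 314) [-93.043   1.411  -0.   ]
(600, 315) [ -93.694 -155.616   -0.   ]
(152, 303) [-85.304 148.988  -0.   ]
(586, 305) [ -86.593 -145.28    -0.   ]
(480, 307) [-88.037 -73.395  -0.   ]
(570, 307) [ -88.012 -134.559   -0.   ]
```

```bash
cat > fit.py <<'E'
from h import *
from scipy.optimize import least_squares
S=lambda p,q:cam("wrist",dict(position=np.array(p),ee_rot=q))
C1=S([579.644,164.962,283.691],[.782,-.609,.11,-.07]);C2=S([377.6,175,245.7],[.99,-.044,.131,.006]);C4=S([518.212,-156.535,151.1],[.999,.032,.002,0])
b1=np.array([[55,40,10.5],[-35,-40,10.5]]);sh=np.array([0,-92,0]);L=np.vstack([b1-sh,b1,b1+sh])
u1=np.array([(308,353),(425,313),(342,273),(471,230),(386,186),(526,132)])
u2=.7*np.array([(138,73),(288,230),(298,74),(432,230),(457,73),(582,231)])
u4=.7*np.array([(331,151),(441,151),(345,447),(437,445),(453,360)]);L4=[[78,26,65],[78,-26,65],[-78,26,65],[-78,-26,65],[-55,-40,4]]
def pj(C,p,f,k):
    K=C[0]; q=(proj(C,p)-K[:2,2]); r=(q@q)/K[0,0]**2; return K[:2,2]+q*f*(1+k*r)
def res(v,fixz=None):
    R=platR(v[3]);f,k=v[4],v[8]; o=[]
    for C,u in ((C1,u1),(C2,u2)): o+=[pj(C,v[:3]+R@l,f,k)-a for l,a in zip(L,u)]
    M=Ro.from_euler('z',v[7]).as_matrix(); c=np.array([v[5],v[6],0])
    o+=[pj(C4,c+M@np.array(l),f,k)-a for l,a in zip(L4,u4)]
    return np.concatenate(o)
if __name__=="__main__":
    for kf in (0,1):
      g=lambda v:res(np.r_[v[:8],v[8]*kf])
      s=least_squares(g,[486,181,99,-.09,1,518,-153,.07,0],loss="soft_l1",x_scale=[1,1,1,.01,.01,1,1,.01,.1]); print(s.x,s.cost);print(g(s.x).round(1))
E
python3 fit.py
```

```text
[ 485.452  181.06   106.335   -0.095    0.978  517.913 -153.395    0.078
    0.   ] 13.65653625494015
[ 0.1  0.8 -0.7  1.5  1.4  2.7 -0.5 -0.1 -1.3 -1.6 -1.2 -1.5  0.1 -0.5
 -0.8  0.5  0.5 -0.5  1.3  1.1  1.4  0.8 -0.9  0.9 -0.7  0.2  0.7 -1.
 -0.2 -0.2  1.1  0.3 -0.8  2.2]
[ 485.602  181.137  105.356   -0.094    0.975  517.905 -153.395    0.078
    0.014] 13.165688375729825
[ 0.2  0.4 -0.8  1.2  1.2  2.3 -0.6 -0.4 -1.8 -1.6 -0.6 -2.1 -0.4 -0.7
 -0.5  0.7  0.4 -0.3  1.1  1.1  1.1  0.9 -1.4  0.8 -0.7  0.2  0.7 -0.9
 -0.2 -0.3  1.   0.2 -0.9  2.1]
```

```bash
python3 - <<'E'
import numpy as np; np.save("plat.npy",[485.5,181.1,104.5,-.094])
E
sed -i 's/platR(-.09)$/platR(-.094)/' h.py; grep -n "RP=" h.py
python3 - <<'E'
from h import *
print(P(20,92,88)); s=arm.read_state()
go(P(20,92,95),toolR(0,base=RP))
E
```

```text
36:B2=np.load("plat.npy")[:3]; RP=platR(-.094)
[490.693 273.018 194.678]
dr [-0.17, 1.84, 1.2] slide [3.9, -427.1, -173.1] t 14.3
```

Emit:
step_arm([
  {"slide": [0,0,-60],"dr": [0,0,0],"jaw": 40},
  {"slide": [0,-20,-120],"dr": [0,0,0],"jaw": 40},
  {"slide": [-10,-70,-175],"dr": [0,0.3,0.2],"jaw": 40},
  {"slide": [-10,-130,-185],"dr": [0,0.6,0.4],"jaw": 40},
  {"slide": [-10,-190,-185],"dr": [0,0.9,0.6],"jaw": 40},
  {"slide": [-10,-250,-185],"dr": [-0.1,1.3,0.8],"jaw": 40},
  {"slide": [-5,-310,-185],"dr": [-0.1,1.6,1],"jaw": 40},
  {"slide": [0,-368,-180],"dr": [-0.17,1.84,1.2],"jaw": 40},
])

```text
clock: 15.35
position: [488.4, 215.9, 208.7]
ee_rot: [0.99, -0.047, 0.131, 0.006]
contact_force: [0.2, -0.4, -3.0]
gripper_width: 51.0
grasp_force: 64.3
```

Run:
```python
from h import *
s=arm.read_state(); print(s["joints"],s["contact_force"],s["gripper_width"])
go(P(20,92,55),toolR(0,base=RP))
```

```text
[ 0.829  0.145 -0.522  0.303 -0.765  0.444] [ 0.21  -0.421 -3.003] 50.99027240793194
dr [-0.01, -0.01, -0.0] slide [-6.7, -57.1, 45.8] t 15.3
```

Emit:
step_arm([
  {"slide": [-3,-20,0],"dr": [0,0,0],"jaw": 40},
  {"slide": [-6.7,-40,10],"dr": [0,0,0],"jaw": 40},
  {"slide": [-6.7,-57,25],"dr": [0,0,0],"jaw": 40},
  {"slide": [-6.7,-57,46],"dr": [0,0,0],"jaw": 40},
  {"slide": [-6.7,-57,46],"dr": [0,0,0],"jaw": 40},
  {"slide": [-6.7,-57,46],"dr": [0,0,0],"jaw": 40},
  {"slide": [-6.7,-57,46],"dr": [0,0,0],"jaw": 40},
  {"slide": [-6.7,-57,46],"dr": [0,0,0],"jaw": 40},
])

```text
clock: 16.35
position: [500.2, 270.3, 162.4]
ee_rot: [0.99, -0.046, 0.13, 0.006]
contact_force: [-0.5, -0.0, -3.2]
gripper_width: 50.8
grasp_force: 64.3
```

Run:
```python
from h import *
im,C,s=snap("wrist","w5.png"); print(inP(s["position"]),RP.T@s["contact_force"],s["gripper_width"])
cv2.imwrite("pics/w5b.png",cv2.resize(im,(800,600),interpolation=cv2.INTER_CUBIC))
go(P(20,92,28),toolR(0,base=RP))
```

```text
[21.005 90.17  54.287] [-1.299 -0.077 -2.918] 50.7540442273764
dr [-0.0, 0.0, 0.0] slide [-0.9, -1.8, 26.1] t 16.4
```

View pics/w5b.png

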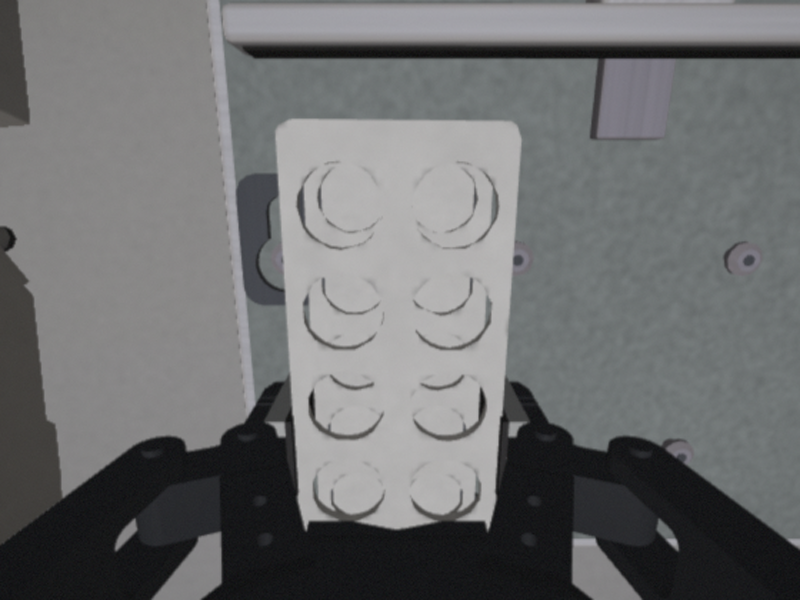

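The stud shows through the big keyhole at (279,260), so the alignment is good. Lowering now.

Emit:
step_arm([
  {"slide": [-0.9,-1.8,5],"dr": [0,0,0],"jaw": 40},
  {"slide": [-0.9,-1.8,10],"dr": [0,0,0],"jaw": 40},
  {"slide": [-0.9,-1.8,14],"dr": [0,0,0],"jaw": 40},
  {"slide": [-0.9,-1.8,17],"dr": [0,0,0],"jaw": 40},
  {"slide": [-0.9,-1.8,20],"dr": [0,0,0],"jaw": 40},
  {"slide": [-0.9,-1.8,23],"dr": [0,0,0],"jaw": 40},
  {"slide": [-0.9,-1.8,25],"dr": [0,0,0],"jaw": 40},
  {"slide": [-0.9,-1.8,25],"dr": [0,0,0],"jaw": 40},
])

```text
clock: 17.4
position: [505.7, 271.4, 137.0]
ee_rot: [0.99, -0.046, 0.13, 0.007]
contact_force: [-0.2, 0.2, -3.7]
gripper_width: 50.4
grasp_force: 64.4
```

Run:
```python
from h import *
s=arm.read_state(); print(inP(s["position"]),RP.T@s["contact_force"],s["gripper_width"],s["wrist_torque"])
```

```text
[19.653 91.761 28.369] [-1.162  0.192 -3.477] 50.375878620220035 [ 0.054  0.766 -0.024]
```

Emit:
step_arm([
  {"slide": [0,0,0.5],"dr": [0,0,0],"jaw": 40},
  {"slide": [0,0,1],"dr": [0,0,0],"jaw": 40},
  {"slide": [0,0,1.5],"dr": [0,0,0],"jaw": 40},
  {"slide": [0,0,2],"dr": [0,0,0],"jaw": 40},
  {"slide": [0,0,2.5],"dr": [0,0,0],"jaw": 40},
  {"slide": [0,0,3],"dr": [0,0,0],"jaw": 40},
  {"slide": [0,0,3],"dr": [0,0,0],"jaw": 40},
  {"slide": [0,0,3],"dr": [0,0,0],"jaw": 40},
])

```text
clock: 18.4
position: [506.3, 271.4, 134.9]
ee_rot: [0.99, -0.046, 0.13, 0.006]
contact_force: [-5.1, -1.5, 2.6]
gripper_width: 50.8
grasp_force: 65.1
```

Run:
```python
from h import *
s=arm.read_state(); print(inP(s["position"]),RP.T@s["contact_force"],s["gripper_width"],s["wrist_torque"])
```

```text
[19.721 91.814 26.218] [-4.124 -1.964  3.79 ] 50.844317681424066 [-0.033  1.624  0.005]
```

Emit:
step_arm([
  {"slide": [-3,0,0],"dr": [0,0,0],"jaw": 40},
  {"slide": [-6,0,0],"dr": [0,0,0],"jaw": 40},
  {"slide": [-9,0,0],"dr": [0,0,0],"jaw": 40},
  {"slide": [-12,0,0],"dr": [0,0,0],"jaw": 40},
  {"slide": [-15,0,0],"dr": [0,0,0],"jaw": 40},
  {"slide": [-18,0,0],"dr": [0,0,0],"jaw": 40},
  {"slide": [-20,0,0],"dr": [0,0,0],"jaw": 40},
  {"slide": [-20,0,0],"dr": [0,0,0],"jaw": 40},
])

```text
clock: 19.4
position: [487.5, 273.9, 129.8]
ee_rot: [0.99, -0.046, 0.13, 0.006]
contact_force: [0.6, 1.0, 5.7]
gripper_width: 50.5
grasp_force: 65.0
```

Run:
```python
from h import *
s=arm.read_state(); print(inP(s["position"]),RP.T@s["contact_force"],s["gripper_width"],s["wrist_torque"])
```

```text
[ 0.03  92.567 26.191] [1.926 1.038 5.41 ] 50.4604821858764 [ 0.218 -0.061  0.023]
```

Emit:
step_arm([
  {"slide": [-1,0,0],"dr": [0,0,0],"jaw": 40},
  {"slide": [-2,0,0],"dr": [0,0,0],"jaw": 40},
  {"slide": [-2,0,0],"dr": [0,0,0],"jaw": 40},
  {"slide": [-2,0,0],"dr": [0,0,0],"jaw": 40},
  {"slide": [-2,0,0],"dr": [0,0,0],"jaw": 40},
  {"slide": [-2,0,0],"dr": [0,0,0],"jaw": 40},
  {"slide": [-2,0,0],"dr": [0,0,0],"jaw": 40},
  {"slide": [-2,0,0],"dr": [0,0,0],"jaw": 40},
])

```text
clock: 20.4
position: [485.8, 274.0, 129.3]
ee_rot: [0.99, -0.046, 0.13, 0.006]
contact_force: [2.6, 0.8, 6.0]
gripper_width: 51.0
grasp_force: 64.9
```

Run:
```python
from h import *
s=arm.read_state(); print(inP(s["position"]),RP.T@s["contact_force"],s["gripper_width"],s["wrist_torque"])
```

```text
[-1.708 92.556 26.163] [3.982 1.055 5.1  ] 50.98274225282488 [ 0.129 -0.402  0.11 ]
```

Emit:
step_arm([
  {"slide": [-1,0,0],"dr": [0,0,0],"jaw": 40},
  {"slide": [-2,0,0],"dr": [0,0,0],"jaw": 40},
  {"slide": [-2,0,0],"dr": [0,0,0],"jaw": 40},
  {"slide": [-2,0,0],"dr": [0,0,0],"jaw": 40},
  {"slide": [-2,0,0],"dr": [0,0,0],"jaw": 40},
  {"slide": [-2,0,0],"dr": [0,0,0],"jaw": 40},
  {"slide": [-2,0,0],"dr": [0,0,0],"jaw": 40},
  {"slide": [-2,0,0],"dr": [0,0,0],"jaw": 40},
])

```text
clock: 21.4
position: [485.4, 274.3, 129.4]
ee_rot: [0.99, -0.046, 0.131, 0.006]
contact_force: [11.5, -2.4, 3.5]
gripper_width: 50.7
grasp_force: 64.7
```

Run:
```python
from h import *
s=arm.read_state(); print(inP(s["position"]),RP.T@s["contact_force"],s["gripper_width"],s["wrist_torque"])
```

```text
[-2.13  92.73  26.378] [12.194 -1.313  0.344] 50.65628857887161 [-0.641 -2.738  0.005]
```

Emit:
step_arm([
  {"slide": [1.5,0,0],"dr": [0,0,0],"jaw": 40},
  {"slide": [1.5,0,0],"dr": [0,0,0],"jaw": 62},
  {"slide": [1.5,0,0],"dr": [0,0,0],"jaw": 62},
  {"slide": [1.5,0,0],"dr": [0,0,0],"jaw": 62},
  {"slide": [1.5,0,-20],"dr": [0,0,0],"jaw": 62},
  {"slide": [1.5,0,-50],"dr": [0,0,0],"jaw": 62},
  {"slide": [1.5,0,-90],"dr": [0,0,0],"jaw": 62},
  {"slide": [1.5,0,-120],"dr": [0,0,0],"jaw": 62},
])

```text
clock: 22.4
position: [453.5, 276.5, 245.6]
ee_rot: [0.99, -0.046, 0.13, 0.006]
contact_force: [0.2, 0.3, 0.4]
gripper_width: 62.1
grasp_force: 0.0
```

```bash
sed -i 's/^B2=.*;/B2=np.array([485.5,181.1,102.7]);/' h.py
python3 - <<'E'
from h import *
go([497,-297,150],toolR(.11))
E
```

```text
dr [0.19, -1.86, -1.45] slide [68.7, 566.9, 117.5] t 22.4
```

Emit:
step_arm([
  {"slide": [5,50,0],"dr": [0,0,0],"jaw": 72},
  {"slide": [10,105,0],"dr": [0,-0.4,-0.4],"jaw": 72},
  {"slide": [15,160,0],"dr": [0.1,-0.8,-0.7],"jaw": 72},
  {"slide": [20,215,0],"dr": [0.1,-1.2,-1],"jaw": 72},
  {"slide": [25,270,5],"dr": [0.2,-1.6,-1.3],"jaw": 72},
  {"slide": [30,325,10],"dr": [0.2,-1.86,-1.45],"jaw": 72},
  {"slide": [40,380,20],"dr": [0.2,-1.86,-1.45],"jaw": 72},
  {"slide": [50,435,40],"dr": [0.2,-1.86,-1.45],"jaw": 72},
])

```text
clock: 23.4
position: [472.1, -163.9, 219.2]
ee_rot: [0.998, 0.055, 0.001, -0.0]
contact_force: [0.8, 1.0, -0.4]
gripper_width: 72.3
grasp_force: 0.0
```

Run:
```python
from h import *
go([497,-297,150],toolR(.11))
```

```text
dr [-0.0, -0.01, 0.0] slide [10.0, 135.0, 69.1] t 23.4
```

Emit:
step_arm([
  {"slide": [4,45,20],"dr": [0,0,0],"jaw": 72},
  {"slide": [8,90,45],"dr": [0,0,0],"jaw": 72},
  {"slide": [10,135,69],"dr": [0,0,0],"jaw": 72},
  {"slide": [10,135,69],"dr": [0,0,0],"jaw": 72},
  {"slide": [10,135,69],"dr": [0,0,0],"jaw": 72},
  {"slide": [10,135,69],"dr": [0,0,0],"jaw": 72},
  {"slide": [10,135,69],"dr": [0,0,0],"jaw": 72},
  {"slide": [10,135,69],"dr": [0,0,0],"jaw": 72},
])

```text
clock: 24.4
position: [496.9, -294.7, 150.6]
ee_rot: [0.998, 0.056, 0.0, -0.0]
contact_force: [-0.6, 0.4, -0.7]
gripper_width: 72.1
grasp_force: 0.0
```

Run:
```python
from h import *
im,C,s=snap("wrist","w6.png"); print(s["position"],s["ee_rot"])
cv2.imwrite("pics/w6b.png",cv2.resize(im,(800,600),interpolation=cv2.INTER_CUBIC))
```

```text
[ 496.903 -294.663  150.603] [ 0.998  0.056  0.    -0.   ]
```

View pics/w6b.png

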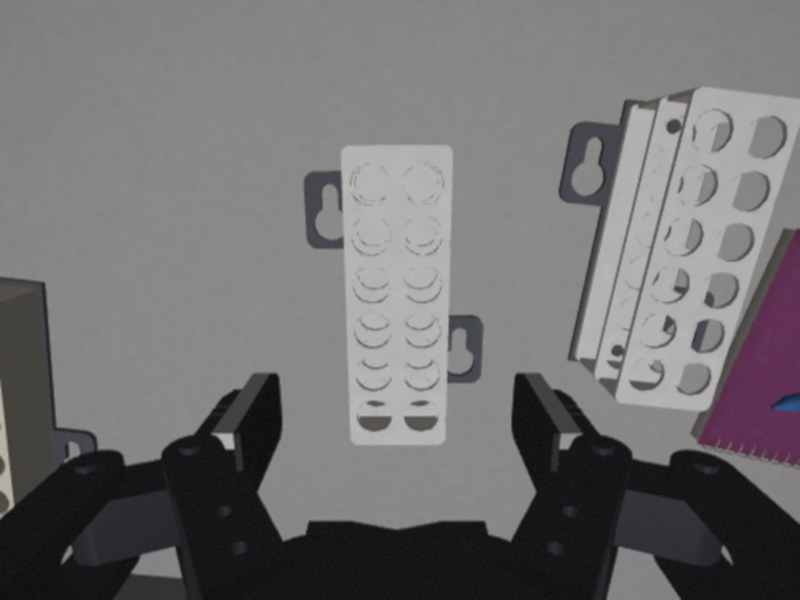

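r2's corners are (341,146), (452,146), (351,444) and (446,443). The block at left and r3 at right are undisturbed.

```bash
cat >> h.py <<'E'
def rackfit2(C,corners):
    from scipy.optimize import least_squares
    K=C[0]; L4=[[78,26,65],[78,-26,65],[-78,26,65],[-78,-26,65]]
    def g(v):
        M=Ro.from_euler('z',v[2]).as_matrix(); c=np.array([v[0],v[1],0])
        return np.concatenate([K[:2,2]+(proj(C,c+M@np.array(l))-K[:2,2])*.978-.7*np.array(u) for l,u in zip(L4,corners)])
    s=least_squares(g,[*C[1][:2,3],0],x_scale=[1,1,.01]); print(s.x,g(s.x).round(1)); return s.x
E
python3 - <<'E'
from h import *
C=cam("wrist",arm.read_state())
v=rackfit2(C,[(341,146),(452,146),(351,444),(446,443)]); go([v[0],v[1],28],toolR(v[2]))
E
```

```text
[ 498.465 -295.762    0.118] [-0.6  0.3  0.6 -0.3  0.3 -0.2 -0.4  0.1]
dr [-0.0, -0.01, -0.05] slide [1.4, 1.2, 122.5] t 24.4
```

Emit:
step_arm([
  {"slide": [1.4,1.2,40],"dr": [0,0,-0.05],"jaw": 72},
  {"slide": [1.4,1.2,75],"dr": [0,0,-0.05],"jaw": 72},
  {"slide": [1.4,1.2,100],"dr": [0,0,-0.05],"jaw": 72},
  {"slide": [1.4,1.2,122.5],"dr": [0,0,-0.05],"jaw": 72},
  {"slide": [1.4,1.2,122.5],"dr": [0,0,-0.05],"jaw": 40},
  {"slide": [1.4,1.2,122.5],"dr": [0,0,-0.05],"jaw": 40},
  {"slide": [1.4,1.2,122.5],"dr": [0,0,-0.05],"jaw": 40},
  {"slide": [1.4,1.2,122.5],"dr": [0,0,-0.05],"jaw": 40},
])

```text
clock: 25.45
position: [498.4, -296.2, 28.0]
ee_rot: [0.998, 0.059, 0.0, -0.0]
contact_force: [-0.7, 0.5, -2.6]
gripper_width: 50.7
grasp_force: 62.6
```

Run:
```python
from h import *
s=arm.read_state(); print(s["position"],s["gripper_width"],s["grasp_force"],s["contact_force"])
go(P(18,0,95),toolR(0,base=RP))
```

```text
[ 498.351 -296.237   28.001] 50.704418447901595 62.62689471244812 [-0.658  0.48  -2.582]
dr [-0.2, 1.86, 1.5] slide [36.2, -477.1, -171.0] t 25.4
```

Emit:
step_arm([
  {"slide": [0,0,-60],"dr": [0,0,0],"jaw": 40},
  {"slide": [0,-20,-118],"dr": [0,0,0],"jaw": 40},
  {"slide": [5,-65,-160],"dr": [0,0.3,0.3],"jaw": 40},
  {"slide": [10,-120,-180],"dr": [0,0.6,0.6],"jaw": 40},
  {"slide": [15,-180,-185],"dr": [-0.1,0.9,0.9],"jaw": 40},
  {"slide": [20,-240,-185],"dr": [-0.1,1.3,1.2],"jaw": 40},
  {"slide": [25,-300,-185],"dr": [-0.2,1.6,1.5],"jaw": 40},
  {"slide": [30,-360,-185],"dr": [-0.2,1.86,1.5],"jaw": 40},
])

```text
clock: 26.45
position: [484.8, 66.5, 213.2]
ee_rot: [0.99, -0.046, 0.131, 0.006]
contact_force: [1.9, -0.0, -2.0]
gripper_width: 51.0
grasp_force: 64.0
```

Run:
```python
from h import *
s=arm.read_state(); print(s["contact_force"],s["gripper_width"])
go(P(18,0,95),toolR(0,base=RP)); go(P(18,0,55),toolR(0,base=RP))
```

```text
[ 1.879 -0.041 -2.01 ] 51.042136568285414
dr [-0.01, -0.01, 0.0] slide [-20.3, -114.2, 9.3] t 26.4
dr [-0.01, -0.01, 0.0] slide [-20.3, -114.1, 49.3] t 26.4
```

Emit:
step_arm([
  {"slide": [-5,-35,0],"dr": [0,0,0],"jaw": 40},
  {"slide": [-10,-75,0],"dr": [0,0,0],"jaw": 40},
  {"slide": [-20,-114,9],"dr": [0,0,0],"jaw": 40},
  {"slide": [-20.3,-114.2,30],"dr": [0,0,0],"jaw": 40},
  {"slide": [-20.3,-114.2,49],"dr": [0,0,0],"jaw": 40},
  {"slide": [-20.3,-114.2,49],"dr": [0,0,0],"jaw": 40},
  {"slide": [-20.3,-114.2,49],"dr": [0,0,0],"jaw": 40},
  {"slide": [-20.3,-114.2,49],"dr": [0,0,0],"jaw": 40},
])

```text
clock: 27.45
position: [489.9, 179.3, 161.2]
ee_rot: [0.99, -0.046, 0.131, 0.005]
contact_force: [0.2, -0.3, -2.1]
gripper_width: 50.5
grasp_force: 64.0
```

Run:
```python
from h import *
im,C,s=snap("wrist","w7.png"); print(inP(s["position"]),RP.T@s["contact_force"])
cv2.imwrite("pics/w7b.png",cv2.resize(im,(800,600),interpolation=cv2.INTER_CUBIC))
go(P(18,0,28),toolR(0,base=RP))
```

```text
[19.474 -1.337 55.31 ] [-0.326 -0.311 -2.051]
dr [-0.01, -0.0, 0.0] slide [-1.4, -1.3, 27.2] t 27.5
```

View pics/w7b.png

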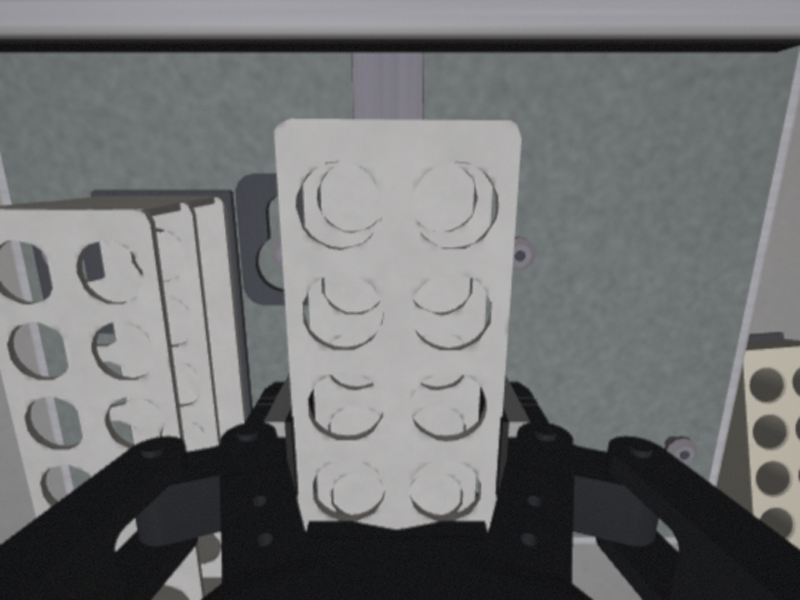

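The stud again shows in the keyhole at (278,256), and rack 1 sits flat at left. Lowering.

Emit:
step_arm([
  {"slide": [-1,-1.5,6],"dr": [0,0,0],"jaw": 40},
  {"slide": [-1,-1.5,12],"dr": [0,0,0],"jaw": 40},
  {"slide": [-1,-1.5,15],"dr": [0,0,0],"jaw": 40},
  {"slide": [-1,-1.5,18],"dr": [0,0,0],"jaw": 40},
  {"slide": [-1,-1.5,21],"dr": [0,0,0],"jaw": 40},
  {"slide": [-1,-1.5,24],"dr": [0,0,0],"jaw": 40},
  {"slide": [-1,-1.5,26.5],"dr": [0,0,0],"jaw": 40},
  {"slide": [-1,-1.5,28],"dr": [0,0,0],"jaw": 40},
])

```text
clock: 28.5
position: [495.7, 179.9, 134.1]
ee_rot: [0.99, -0.046, 0.13, 0.006]
contact_force: [-16.5, 0.2, 18.5]
gripper_width: 51.0
grasp_force: 65.6
```

Run:
```python
from h import *
s=arm.read_state(); print(inP(s["position"]),RP.T@s["contact_force"],s["gripper_width"],s["wrist_torque"])
```

```text
[17.991 -0.233 27.665] [-11.123  -1.348  22.095] 51.01400683869433 [0.349 3.964 0.052]
```

Emit:
step_arm([
  {"slide": [-2,0,-0.7],"dr": [0,0,0],"jaw": 40},
  {"slide": [-5,0,-0.7],"dr": [0,0,0],"jaw": 40},
  {"slide": [-8,0,-0.7],"dr": [0,0,0],"jaw": 40},
  {"slide": [-11,0,-0.7],"dr": [0,0,0],"jaw": 40},
  {"slide": [-14,0,-0.7],"dr": [0,0,0],"jaw": 40},
  {"slide": [-17,0,-0.7],"dr": [0,0,0],"jaw": 40},
  {"slide": [-20,0,-0.7],"dr": [0,0,0],"jaw": 40},
  {"slide": [-20,0,-0.7],"dr": [0,0,0],"jaw": 40},
])

```text
clock: 29.5
position: [477.1, 182.6, 129.2]
ee_rot: [0.99, -0.046, 0.131, 0.005]
contact_force: [0.8, 0.9, 6.9]
gripper_width: 50.5
grasp_force: 64.6
```

Run:
```python
from h import *
s=arm.read_state(); print(inP(s["position"]),RP.T@s["contact_force"],s["gripper_width"],s["wrist_torque"])
```

```text
[-1.352  0.739 27.76 ] [2.496 0.972 6.452] 50.49482165003757 [0.021 0.065 0.003]
```

Emit:
step_arm([
  {"slide": [-1,0,0],"dr": [0,0,0],"jaw": 40},
  {"slide": [-2,0,0],"dr": [0,0,0],"jaw": 40},
  {"slide": [-3,0,0],"dr": [0,0,0],"jaw": 40},
  {"slide": [-3,0,0],"dr": [0,0,0],"jaw": 40},
  {"slide": [-3,0,0],"dr": [0,0,0],"jaw": 40},
  {"slide": [-3,0,0],"dr": [0,0,0],"jaw": 40},
  {"slide": [-3,0,0],"dr": [0,0,0],"jaw": 40},
  {"slide": [-3,0,0],"dr": [0,0,0],"jaw": 40},
])

```text
clock: 30.5
position: [476.4, 183.0, 129.5]
ee_rot: [0.99, -0.046, 0.132, 0.005]
contact_force: [14.2, -6.0, 4.0]
gripper_width: 50.7
grasp_force: 64.2
```

Run:
```python
from h import *
s=arm.read_state(); print(inP(s["position"]),RP.T@s["contact_force"],s["gripper_width"],s["wrist_torque"])
```

```text
[-2.003  1.007 28.311] [15.232 -4.599  0.105] 50.73715022869774 [-1.6   -3.487 -0.25 ]
```

Emit:
step_arm([
  {"slide": [2,0,0],"dr": [0,0,0],"jaw": 40},
  {"slide": [2,0,0],"dr": [0,0,0],"jaw": 62},
  {"slide": [2,0,0],"dr": [0,0,0],"jaw": 62},
  {"slide": [2,0,0],"dr": [0,0,0],"jaw": 62},
  {"slide": [2,0,-20],"dr": [0,0,0],"jaw": 62},
  {"slide": [2,0,-50],"dr": [0,0,0],"jaw": 62},
  {"slide": [2,0,-90],"dr": [0,0,0],"jaw": 62},
  {"slide": [2,0,-120],"dr": [0,0,0],"jaw": 62},
])

```text
clock: 31.5
position: [444.2, 184.9, 245.2]
ee_rot: [0.99, -0.046, 0.13, 0.006]
contact_force: [0.7, -0.4, 0.2]
gripper_width: 61.9
grasp_force: 0.0
```

Emit:
step_arm([
  {"slide": [5,50,0],"dr": [0,0,0],"jaw": 72},
  {"slide": [10,105,0],"dr": [0,-0.4,-0.3],"jaw": 72},
  {"slide": [15,160,0],"dr": [0.1,-0.8,-0.5],"jaw": 72},
  {"slide": [20,215,0],"dr": [0.1,-1.2,-0.7],"jaw": 72},
  {"slide": [25,270,5],"dr": [0.1,-1.6,-0.8],"jaw": 72},
  {"slide": [30,325,10],"dr": [0.1,-1.86,-0.8],"jaw": 72},
  {"slide": [40,380,20],"dr": [0.1,-1.86,-0.8],"jaw": 72},
  {"slide": [50,435,30],"dr": [0.1,-1.86,-0.8],"jaw": 72},
])

```text
clock: 32.5
position: [459.7, -255.2, 227.2]
ee_rot: [1.0, 0.009, -0.0, 0.0]
contact_force: [1.2, 0.4, 0.8]
gripper_width: 72.1
grasp_force: 0.0
```

Run:
```python
from h import *
go([537,-440,150],toolR(.018))
```

```text
dr [0.0, 0.0, 0.01] slide [73.8, 186.2, 77.2] t 32.5
```

Emit:
step_arm([
  {"slide": [18,46,15],"dr": [0,0,0],"jaw": 72},
  {"slide": [36,92,35],"dr": [0,0,0],"jaw": 72},
  {"slide": [55,138,55],"dr": [0,0,0],"jaw": 72},
  {"slide": [74,185,77],"dr": [0,0,0],"jaw": 72},
  {"slide": [74,185,77],"dr": [0,0,0],"jaw": 72},
  {"slide": [74,185,77],"dr": [0,0,0],"jaw": 72},
  {"slide": [74,185,77],"dr": [0,0,0],"jaw": 72},
  {"slide": [74,185,77],"dr": [0,0,0],"jaw": 72},
])

```text
clock: 33.5
position: [537.8, -436.3, 152.8]
ee_rot: [1.0, 0.01, 0.001, 0.001]
contact_force: [0.0, -0.2, -0.3]
gripper_width: 72.0
grasp_force: 0.0
```

Run:
```python
from h import *
im,C,s=snap("wrist","w8.png"); print(s["position"],s["ee_rot"])
cv2.imwrite("pics/w8b.png",cv2.resize(im,(800,600),interpolation=cv2.INTER_CUBIC))
```

```text
[ 537.821 -436.348  152.767] [1.    0.01  0.001 0.001]
```

View pics/w8b.png

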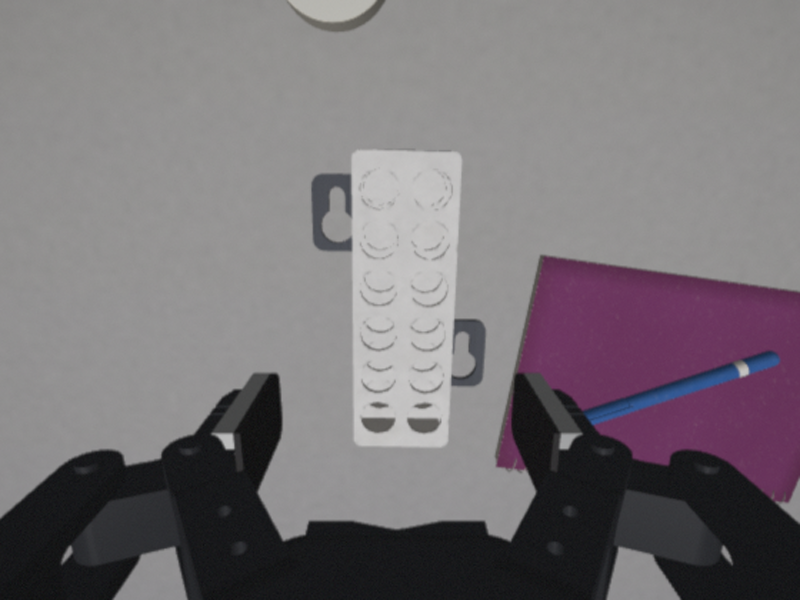

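r3's corners are (352,151), (461,152), (355,446) and (448,447). The notebook is well clear of the fingers.

Run:
```python
from h import *
C=cam("wrist",arm.read_state())
v=rackfit2(C,[(352,151),(461,152),(355,446),(448,447)]); go([v[0],v[1],28],toolR(v[2]))
```

```text
[ 536.902 -441.025    0.008] [-0.8  0.3  0.8  0.6 -0.  -0.6  0.1 -0.7]
dr [0.01, -0.02, 0.09] slide [-1.2, 4.4, 124.6] t 33.5
```

Emit:
step_arm([
  {"slide": [-1.2,4.4,40],"dr": [0,0,0.09],"jaw": 72},
  {"slide": [-1.2,4.4,75],"dr": [0,0,0.09],"jaw": 72},
  {"slide": [-1.2,4.4,100],"dr": [0,0,0.09],"jaw": 72},
  {"slide": [-1.2,4.4,124.5],"dr": [0,0,0.09],"jaw": 72},
  {"slide": [-1.2,4.4,124.5],"dr": [0,0,0.09],"jaw": 40},
  {"slide": [-1.2,4.4,124.5],"dr": [0,0,0.09],"jaw": 40},
  {"slide": [-1.2,4.4,124.5],"dr": [0,0,0.09],"jaw": 40},
  {"slide": [-1.2,4.4,124.5],"dr": [0,0,0.09],"jaw": 40},
])

```text
clock: 34.55
position: [536.6, -441.7, 27.1]
ee_rot: [1.0, 0.003, 0.001, 0.0]
contact_force: [0.1, -0.1, -3.5]
gripper_width: 50.7
grasp_force: 62.7
```

Run:
```python
from h import *
s=arm.read_state(); print(s["position"],s["gripper_width"],s["grasp_force"],s["contact_force"])
go(P(18,-92,95),toolR(0,base=RP))
```

```text
[ 536.617 -441.713   27.143] 50.73031346095504 62.68523722887039 [ 0.133 -0.147 -3.536]
dr [-0.09, 1.86, 0.71] slide [-63.3, -532.1, -172.6] t 34.5
```

Emit:
step_arm([
  {"slide": [0,0,-60],"dr": [0,0,0],"jaw": 40},
  {"slide": [-10,-20,-118],"dr": [0,0,0],"jaw": 40},
  {"slide": [-25,-65,-160],"dr": [0,0.3,0.1],"jaw": 40},
  {"slide": [-40,-120,-180],"dr": [0,0.6,0.3],"jaw": 40},
  {"slide": [-55,-175,-185],"dr": [-0.1,0.9,0.4],"jaw": 40},
  {"slide": [-63,-235,-185],"dr": [-0.1,1.3,0.6],"jaw": 40},
  {"slide": [-63,-295,-185],"dr": [-0.1,1.6,0.7],"jaw": 40},
  {"slide": [-63,-355,-185],"dr": [-0.1,1.86,0.7],"jaw": 40},
])

```text
clock: 35.55
position: [470.4, -85.4, 212.1]
ee_rot: [0.99, -0.046, 0.131, 0.006]
contact_force: [1.6, 0.2, -2.4]
gripper_width: 51.0
grasp_force: 64.0
```

Run:
```python
from h import *
s=arm.read_state(); print(s["contact_force"],s["gripper_width"])
go(P(18,-92,95),toolR(0,base=RP)); go(P(18,-92,55),toolR(0,base=RP))
```

```text
[ 1.584  0.248 -2.41 ] 51.0240234843595
dr [0.0, -0.01, 0.01] slide [-19.7, -174.8, 8.0] t 35.5
dr [0.0, -0.01, 0.01] slide [-19.8, -174.8, 48.0] t 35.5
```

Emit:
step_arm([
  {"slide": [-5,-45,0],"dr": [0,0,0],"jaw": 40},
  {"slide": [-10,-90,0],"dr": [0,0,0],"jaw": 40},
  {"slide": [-15,-135,4],"dr": [0,0,0],"jaw": 40},
  {"slide": [-20,-176,8],"dr": [0,0,0],"jaw": 40},
  {"slide": [-20,-176,30],"dr": [0,0,0],"jaw": 40},
  {"slide": [-20,-176,48],"dr": [0,0,0],"jaw": 40},
  {"slide": [-20,-176,48],"dr": [0,0,0],"jaw": 40},
  {"slide": [-20,-176,48],"dr": [0,0,0],"jaw": 40},
])

```text
clock: 36.55
position: [480.6, 88.9, 160.3]
ee_rot: [0.99, -0.046, 0.13, 0.007]
contact_force: [-0.8, 0.2, -2.7]
gripper_width: 50.7
grasp_force: 64.1
```

Run:
```python
from h import *
s=arm.read_state(); print(inP(s["position"]),RP.T@s["contact_force"])
go(P(18,-91.5,28),toolR(0,base=RP))
im=optics.get_image("wrist"); im7=cv2.imread("pics/w7.png")
cv2.imwrite("pics/w9.png",cv2.resize(np.hstack([im7[150:200,160:260],im[150:200,160:260]]),None,fx=4,fy=4,interpolation=cv2.INTER_CUBIC))
```

```text
[ 18.599 -92.254  54.684] [-1.48   0.103 -2.425]
dr [0.0, -0.0, 0.01] slide [-0.6, -0.8, 26.7] t 36.5
```

View pics/w9.png

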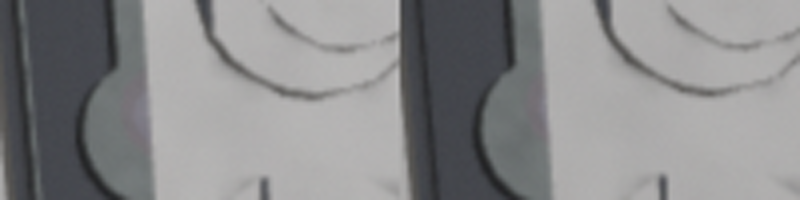

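The stud sits slightly upslope inside the big end, as it did with rack 2. Lowering.

Emit:
step_arm([
  {"slide": [0.3,-0.8,6],"dr": [0,0,0],"jaw": 40},
  {"slide": [0.3,-0.8,12],"dr": [0,0,0],"jaw": 40},
  {"slide": [0.3,-0.8,15],"dr": [0,0,0],"jaw": 40},
  {"slide": [0.3,-0.8,18],"dr": [0,0,0],"jaw": 40},
  {"slide": [0.3,-0.8,21],"dr": [0,0,0],"jaw": 40},
  {"slide": [0.3,-0.8,24],"dr": [0,0,0],"jaw": 40},
  {"slide": [0.3,-0.8,26.5],"dr": [0,0,0],"jaw": 40},
  {"slide": [0.3,-0.8,27.5],"dr": [0,0,0],"jaw": 40},
])

```text
clock: 37.6
position: [487.6, 88.8, 133.4]
ee_rot: [0.99, -0.046, 0.13, 0.007]
contact_force: [-9.9, 1.1, 8.9]
gripper_width: 51.0
grasp_force: 65.2
```

Run:
```python
from h import *
s=arm.read_state(); print(inP(s["position"]),RP.T@s["contact_force"],s["gripper_width"],s["wrist_torque"])
```

```text
[ 18.367 -91.687  26.851] [-7.329  0.137 11.133] 50.988087657085345 [0.586 2.475 0.151]
```

Emit:
step_arm([
  {"slide": [-3,0,0],"dr": [0,0,0],"jaw": 40},
  {"slide": [-6,0,0],"dr": [0,0,0],"jaw": 40},
  {"slide": [-9,0,0],"dr": [0,0,0],"jaw": 40},
  {"slide": [-12,0,0],"dr": [0,0,0],"jaw": 40},
  {"slide": [-15,0,0],"dr": [0,0,0],"jaw": 40},
  {"slide": [-18,0,0],"dr": [0,0,0],"jaw": 40},
  {"slide": [-20,0,0],"dr": [0,0,0],"jaw": 40},
  {"slide": [-22,0,0],"dr": [0,0,0],"jaw": 40},
])

```text
clock: 38.6
position: [468.0, 91.6, 128.3]
ee_rot: [0.99, -0.045, 0.131, 0.006]
contact_force: [11.7, -5.9, 2.1]
gripper_width: 51.0
grasp_force: 64.3
```

Run:
```python
from h import *
s=arm.read_state(); print(inP(s["position"]),RP.T@s["contact_force"],s["gripper_width"],s["wrist_torque"])
```

```text
[ -2.107 -90.772  27.084] [12.307 -4.739 -1.115] 51.0472693863411 [-1.63  -2.845 -0.408]
```

Emit:
step_arm([
  {"slide": [1.8,0,0],"dr": [0,0,0],"jaw": 40},
  {"slide": [1.8,0,0],"dr": [0,0,0],"jaw": 62},
  {"slide": [1.8,0,0],"dr": [0,0,0],"jaw": 62},
  {"slide": [1.8,0,0],"dr": [0,0,0],"jaw": 62},
  {"slide": [1.8,0,-20],"dr": [0,0,0],"jaw": 62},
  {"slide": [1.8,0,-50],"dr": [0,0,0],"jaw": 62},
  {"slide": [1.8,0,-90],"dr": [0,0,0],"jaw": 62},
  {"slide": [1.8,0,-120],"dr": [0,0,0],"jaw": 62},
])

```text
clock: 39.6
position: [437.1, 93.7, 244.9]
ee_rot: [0.99, -0.046, 0.13, 0.007]
contact_force: [0.3, 1.4, 0.1]
gripper_width: 61.8
grasp_force: 0.0
```

Run:
```python
from h import *
k=np.array([629.7,167.4,294.9])-110*RP[:,2]; q=inP(k); print(k,q)
Rt=toolR(-.174,base=RP)
go(P(q[0]-40,q[1],160),Rt); go(k+RP[:,2]*60,Rt)
```

```text
[658.044 164.728 188.648] [189.659  -0.105  38.161]
dr [0.01, 0.01, 1.26] slide [151.7, -91.1, -12.5] t 39.6
dr [0.01, 0.01, 1.26] slide [191.7, -91.0, 49.3] t 39.6
```

Emit:
step_arm([
  {"slide": [35,-20,-12],"dr": [0,0,0.3],"jaw": 50},
  {"slide": [75,-45,-12],"dr": [0,0,0.6],"jaw": 50},
  {"slide": [115,-70,-12],"dr": [0,0,1],"jaw": 50},
  {"slide": [152,-91,-12],"dr": [0,0,1.26],"jaw": 50},
  {"slide": [192,-91,10],"dr": [0,0,1.26],"jaw": 50},
  {"slide": [192,-91,40],"dr": [0,0,1.26],"jaw": 50},
  {"slide": [192,-91,49],"dr": [0,0,1.26],"jaw": 50},
  {"slide": [192,-91,49],"dr": [0,0,1.26],"jaw": 50},
])

```text
clock: 40.6
position: [642.8, 165.9, 245.0]
ee_rot: [0.983, -0.132, 0.129, -0.004]
contact_force: [-0.7, 1.2, 1.1]
gripper_width: 50.3
grasp_force: 0.0
```

Run:
```python
from h import *
im,C,s=snap("wrist","w10.png"); cv2.imwrite("pics/w10b.png",cv2.resize(im,(800,600)))
k=np.array([658.044,164.728,188.648]);go(k,toolR(-.174,base=RP)); print(proj(C,k+RP[:,2]*20)/.7)
```

```text
dr [0.01, 0.0, 0.01] slide [-0.4, 0.1, 59.6] t 40.6
[393.246 343.878]
```

View pics/w10b.png

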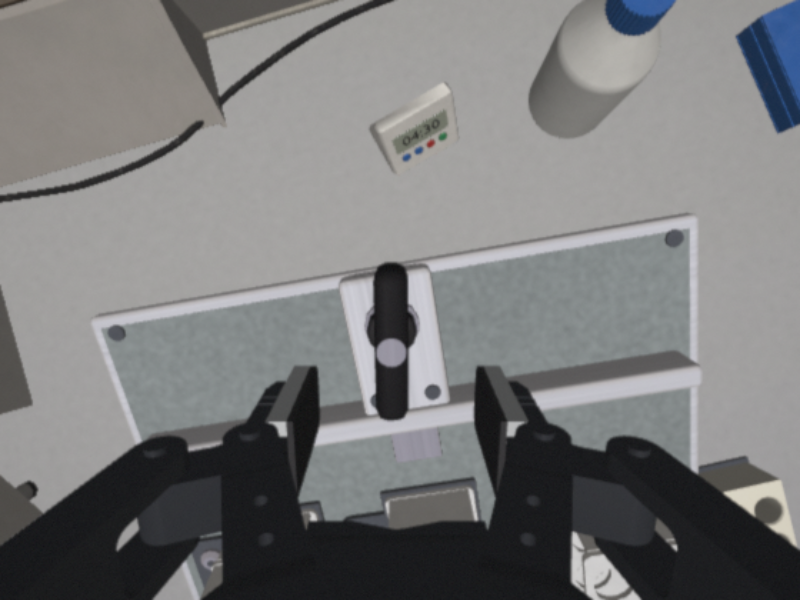

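The wing stands at (391,340), centred between the fingers, and the bar is fully back with the racks below it. I'll grip the wing and drag the bar down.

Emit:
step_arm([
  {"slide": [0,0,20],"dr": [0,0,0],"jaw": 50},
  {"slide": [0,0,40],"dr": [0,0,0],"jaw": 50},
  {"slide": [0,0,59],"dr": [0,0,0],"jaw": 50},
  {"slide": [0,0,59],"dr": [0,0,0],"jaw": 50},
  {"slide": [0,0,59],"dr": [0,0,0],"jaw": 5},
  {"slide": [0,0,59],"dr": [0,0,0],"jaw": 5},
  {"slide": [0,0,59],"dr": [0,0,0],"jaw": 5},
  {"slide": [0,0,59],"dr": [0,0,0],"jaw": 5},
])

```text
clock: 41.65
position: [659.3, 166.1, 190.8]
ee_rot: [0.982, -0.132, 0.132, -0.006]
contact_force: [-2.7, 3.9, 5.4]
gripper_width: 12.6
grasp_force: 61.7
```

Run:
```python
from h import *
s=arm.read_state(); print(inP(s["position"]),RP.T@s["contact_force"],s["gripper_width"],s["grasp_force"])
R0=Ro.from_quat(s["ee_rot"]).as_matrix(); print("down45 in tool",R0.T@RP[:,0]*-45)
```

```text
[191.273   1.346  39.972] [-1.543  3.658  6.048] 12.641641178031476 61.73981308937073
down45 in tool [-44.33    7.736  -0.117]
```

Emit:
step_arm([
  {"slide": [-7,1.2,0],"dr": [0,0,0],"jaw": 5},
  {"slide": [-14,2.4,0],"dr": [0,0,0],"jaw": 5},
  {"slide": [-21,3.7,0],"dr": [0,0,0],"jaw": 5},
  {"slide": [-28,4.9,0],"dr": [0,0,0],"jaw": 5},
  {"slide": [-34,5.9,0],"dr": [0,0,0],"jaw": 5},
  {"slide": [-39,6.8,0],"dr": [0,0,0],"jaw": 5},
  {"slide": [-43,7.5,0],"dr": [0,0,0],"jaw": 5},
  {"slide": [-43,7.5,0],"dr": [0,0,0],"jaw": 5},
])

```text
clock: 42.65
position: [617.6, 170.0, 179.5]
ee_rot: [0.982, -0.132, 0.132, -0.006]
contact_force: [-1.3, 3.9, 6.3]
gripper_width: 12.9
grasp_force: 61.6
```

Run:
```python
from h import *
s=arm.read_state(); print(inP(s["position"]),RP.T@s["contact_force"],s["gripper_width"],s["grasp_force"],"orig",inP([613.7,170.7,178.0]))
```

```text
[147.928   1.336  39.921] [-0.008  3.738  6.494] 12.885331390198143 61.608211398124695 orig [143.717   1.679  39.447]
```

Emit:
step_arm([
  {"slide": [-2,0.3,0],"dr": [0,0,0],"jaw": 5},
  {"slide": [-4,0.7,0],"dr": [0,0,0],"jaw": 5},
  {"slide": [-6,1,0],"dr": [0,0,0],"jaw": 5},
  {"slide": [-8,1.4,0],"dr": [0,0,0],"jaw": 5},
  {"slide": [-9,1.6,0],"dr": [0,0,0],"jaw": 5},
  {"slide": [-10,1.7,0],"dr": [0,0,0],"jaw": 5},
  {"slide": [-10,1.7,0],"dr": [0,0,0],"jaw": 5},
  {"slide": [-10,1.7,0],"dr": [0,0,0],"jaw": 5},
])

```text
clock: 43.65
position: [611.0, 170.7, 177.9]
ee_rot: [0.982, -0.131, 0.135, -0.007]
contact_force: [11.0, -1.0, 2.1]
gripper_width: 12.5
grasp_force: 60.6
```

Run:
```python
from h import *
s=arm.read_state(); print(inP(s["position"]),RP.T@s["contact_force"],s["gripper_width"],s["grasp_force"])
```

```text
[141.132   1.456  40.032] [11.259  0.026 -0.836] 12.475953941633687 60.644495487213135
```

Emit:
step_arm([
  {"slide": [0,0,0],"dr": [0,0,1.1],"jaw": 5},
  {"slide": [0,0,0],"dr": [0,0,2.2],"jaw": 5},
  {"slide": [0,0,0],"dr": [0,0,3.3],"jaw": 5},
  {"slide": [0,0,0],"dr": [0,0,4.4],"jaw": 5},
  {"slide": [0,0,0],"dr": [0,0,5.5],"jaw": 5},
  {"slide": [0,0,0],"dr": [0,0,6.6],"jaw": 5},
  {"slide": [0,0,0],"dr": [0,0,7.6],"jaw": 5},
  {"slide": [0,0,0],"dr": [0,0,7.8],"jaw": 5},
])

```text
clock: 44.65
position: [608.8, 168.6, 177.3]
ee_rot: [0.771, -0.622, 0.111, -0.073]
contact_force: [5.2, -3.9, 6.9]
gripper_width: 12.8
grasp_force: 61.5
```

Run:
```python
from h import *
s=arm.read_state(); print(inP(s["position"]),RP.T@s["contact_force"],s["gripper_width"],s["grasp_force"],s["wrist_torque"])
R0=Ro.from_quat(s["ee_rot"]).as_matrix(); print("psi",np.arctan2(*(RP.T@R0[:,0])[[1,0]]))
```

```text
[139.041  -0.84   40.014] [ 7.101 -3.398  5.248] 12.790554746292338 61.49245619773865 [-1.257 -1.222 -0.106]
psi -1.263732659545121
```

Emit:
step_arm([
  {"slide": [0,0,0],"dr": [0,0,7.8],"jaw": 5},
  {"slide": [0,0,0],"dr": [0,0,0],"jaw": 5},
  {"slide": [0,0,0],"dr": [0,0,0],"jaw": 50},
  {"slide": [0,0,0],"dr": [0,0,0],"jaw": 50},
  {"slide": [0,0,0],"dr": [0,0,0],"jaw": 50},
  {"slide": [0,0,0],"dr": [0,0,0],"jaw": 50},
  {"slide": [0,0,0],"dr": [0,0,0],"jaw": 50},
  {"slide": [0,0,-40],"dr": [0,0,0],"jaw": 50},
])

```text
clock: 45.65
position: [594.7, 169.5, 210.0]
ee_rot: [0.772, -0.623, 0.107, -0.067]
contact_force: [0.8, 0.0, 0.1]
gripper_width: 50.3
grasp_force: 0.0
```

My first row carried a stray turn that the next row took back. I'll retract and check the clamp angle and racks by eye.

Emit:
step_arm([
  {"slide": [0,0,-40],"dr": [0,0,0],"jaw": 50},
  {"slide": [0,0,-80],"dr": [0,0,0],"jaw": 50},
  {"slide": [-30,20,-110],"dr": [0,0,-1],"jaw": 50},
  {"slide": [-40,60,-120],"dr": [0,0,-2],"jaw": 50},
  {"slide": [-40,100,-120],"dr": [0,0,-3],"jaw": 50},
  {"slide": [-40,120,-120],"dr": [0,0,-3],"jaw": 50},
  {"slide": [-40,120,-120],"dr": [0,0,-3],"jaw": 50},
  {"slide": [-40,120,-120],"dr": [0,0,-3],"jaw": 50},
])

```text
clock: 46.65
position: [444.6, 187.3, 297.2]
ee_rot: [0.884, -0.448, 0.121, -0.048]
contact_force: [-0.1, 0.6, 1.3]
gripper_width: 49.8
grasp_force: 0.0
```

Run:
```python
from h import *
im,C,s=snap("wrist","w11.png"); cv2.imwrite("pics/w11b.png",cv2.resize(im,(800,600),interpolation=cv2.INTER_CUBIC)); print(s["position"],s["ee_rot"])
```

```text
[444.638 187.302 297.213] [ 0.884 -0.448  0.121 -0.048]
```

View pics/w11b.png

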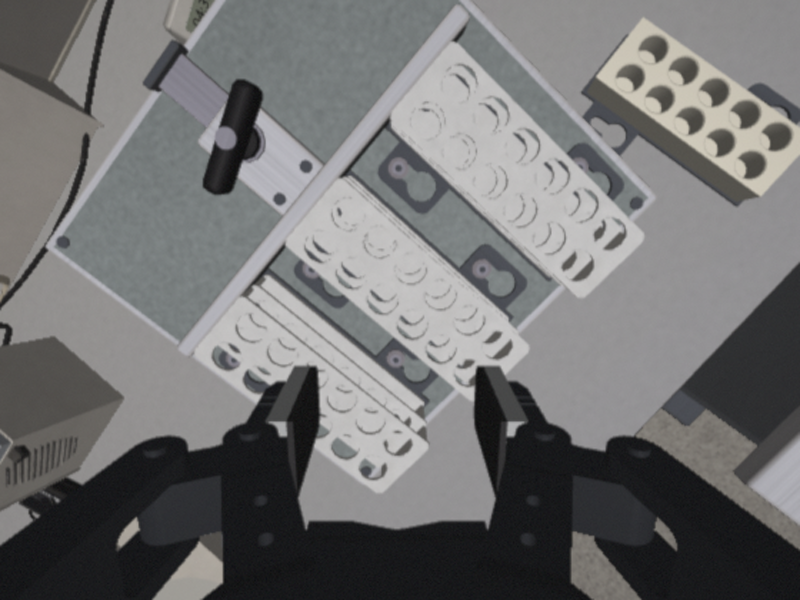

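All three racks are locked, with the studs at the narrow ends (402,167), (480,270), (396,355). The bar lies against them, and the block stands upright at (690,110). I'll compute the wing angle and bar position from (247,88)-(216,188) and bar edge points.

Run:
```python
from h import *
C=cam("wrist",arm.read_state()); K=C[0]
H=lambda u,v,z:inP(hit(C,K[:2,2]+(np.array([u,v])*.7-K[:2,2])/.978,P(0,0,z),RP[:,2]))
a,b=H(247,88,60),H(216,188,60); print("clamp",-np.arctan2(*(a-b)[[1,0]]),(a+b)/2)
for p in ((468,16),(190,352)): print("bar low top edge",H(*p,24))
for p in ((402,167),(480,270),(396,355),(308,268)): print("stud",H(*p,10.5))
```

```text
clamp 1.2463478145475266 [136.92   -0.577  60.   ]
bar low top edge [  82.526 -145.293   24.   ]
bar low top edge [ 83.327 144.155  24.   ]
stud [ 54.116 -54.39   10.5  ]
stud [-35.349 -38.589  10.5  ]
stud [-33.753  50.727  10.5  ]
stud [58.184 42.496 10.5  ]
```

```bash
python3 -c "
from bench import arm
print(arm.job_done())"
```

```text
the job is handed in; nothing more can be done
None
```

I handed the job in at about 47 s of robot time: all three tube racks are locked in the bays, the vial block stands upright on the bench, and the bar is against the racks, clamped at about 1.25 rad. These are my own measurements, as the hand-in returned no verdict.

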